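# Clear the specimen shelf and stow the jars in a row

## Task

Clear the shelf before touching the jars: set the grey instrument case down flat inside the steel tray and slide the shelf's black end stop fully open. Then stand all the jars upright in one neat row on the shelf, each centred on a round mark, starting at the fixed end plate and skipping no mark, with the tall jars first and the short ones after them. Finally slide the end stop back up against the last jar without pushing the row off its marks, and leave the dishes, the spray bottle and the beaker where they are.

Things in the scene. Friction and masses are not known exactly. Their poses are not given: they have to be found in the camera images.
- shelf: Low aluminium shelf, fixed, 110 mm deep (its x), 380 mm long (its y); origin under its centre at bench level. Board top 40 mm above the bench; lips 6 mm thick along front and back edges rise to 52 mm, 98 mm apart. A fixed end plate, 100 mm above the bench, closes the +y end, inner face at y = +172 mm. The end stop slides along it.
- stop (a joint): Travel of the black sliding end stop along the shelf's +y, 0 to 0.30 m; 0 = fully open (parked at the -y end), growing towards the fixed end plate. It slides with about 1.2 N of friction and stays where it is left. It is a plate 84 mm along the shelf's x, 12 mm thick, 58 mm tall above the board, with a grip tab on top.
- stop_tab (a point): Grip tab on top of the end stop: 30 mm wide (shelf x), 12 mm thick (shelf y), its top 91 mm above the board, pinched from above across its thickness. This point is 81 mm above the board, 10 mm below the tab's top, half way through its thickness.
- stop_face (a point): Point on the end stop's face that looks to the row (shelf +y), 20 mm above the board; axes parallel to the shelf's.
- case: Closed grey instrument case with a black ridge handle, loose, 0.22 kg; body 62 mm (x) by 90 mm (y) by 34 mm tall, origin at the centre of its underside. The ridge along its y is 14 mm thick, 60 mm long and rises from 34 to 66 mm. It starts lying on the shelf, on the first marks.
- case_handle (a point): Grip point on the case's ridge handle, 57 mm above the underside (9 mm below the ridge's top), mid-length, half way through its thickness.
- tray: Dark steel tray on the bench to the left or right, fixed, 150 mm (x) by 160 mm (y), 18 mm tall, walls and floor 4 mm thick; origin at the centre of its underside.
- dishes: Stack of petri dishes, 90 mm across, 41 mm tall, a bystander; origin at the centre of its underside.
- spray: Spray bottle with a green trigger, 64 mm across, 200 mm tall, a bystander; origin at the centre of its underside.
- beaker: Steel beaker, 64 mm across, 75 mm tall, a bystander; origin at the centre of its underside.
- mark0 (a point): Centre of round mark 0 (34 mm grey ring) on the shelf board's top, 40 mm above the bench; the marks run along the shelf's middle line, 48 mm apart, this first one 26 mm from the fixed end plate's inner face.
- mark1 (a point): Centre of round mark 1 (34 mm grey ring) on the shelf board's top, 40 mm above the bench; the marks run along the shelf's middle line, 48 mm apart, mark 0 nearest the fixed end plate, mark 5 nearest the end stop.
- mark2 (a point): Centre of round mark 2 (34 mm grey ring) on the shelf board's top, 40 mm above the bench; the marks run along the shelf's middle line, 48 mm apart, mark 0 nearest the fixed end plate, mark 5 nearest the end stop.
- mark3 (a point): Centre of round mark 3 (34 mm grey ring) on the shelf board's top, 40 mm above the bench; the marks run along the shelf's middle line, 48 mm apart, mark 0 nearest the fixed end plate, mark 5 nearest the end stop.
- mark4 (a point): Centre of round mark 4 (34 mm grey ring) on the shelf board's top, 40 mm above the bench; the marks run along the shelf's middle line, 48 mm apart, mark 0 nearest the fixed end plate, mark 5 nearest the end stop.
- mark5 (a point): Centre of round mark 5 (34 mm grey ring) on the shelf board's top, 40 mm above the bench; the marks run along the shelf's middle line, 48 mm apart, mark 0 nearest the fixed end plate, mark 5 nearest the end stop.
- tall0: Tall amber jar with a white cap, a plain cylinder 40 mm across and 80 mm tall, about 0.14 kg, loose; origin at the centre of its underside, z up along it. It starts upright on the bench in front of the shelf; may be absent (None from the start).
- tall1: Tall amber jar with a white cap, a plain cylinder 40 mm across and 80 mm tall, about 0.14 kg, loose; origin at the centre of its underside, z up along it. It starts upright on the bench in front of the shelf; may be absent (None from the start).
- tall2: Tall amber jar with a white cap, a plain cylinder 40 mm across and 80 mm tall, about 0.14 kg, loose; origin at the centre of its underside, z up along it. It starts upright on the bench in front of the shelf; may be absent (None from the start).
- short0: Short amber jar with a white cap, a plain cylinder 40 mm across and 50 mm tall, about 0.09 kg, loose; origin at the centre of its underside, z up along it. It starts upright on the bench in front of the shelf; may be absent (None from the start).
- short1: Short amber jar with a white cap, a plain cylinder 40 mm across and 50 mm tall, about 0.09 kg, loose; origin at the centre of its underside, z up along it. It starts upright on the bench in front of the shelf; may be absent (None from the start).
- short2: Short amber jar with a white cap, a plain cylinder 40 mm across and 50 mm tall, about 0.09 kg, loose; origin at the centre of its underside, z up along it. It starts upright on the bench in front of the shelf; may be absent (None from the start).

How it is judged:
On the way, in this order (a step that is already met when the one before it is completed fails the run):
1. the case lies flat in the tray and the end stop is fully open, with all jars still off the shelf (x of case in the frame of tray between -0.05 and 0.05 m and y of case in the frame of tray between -0.05 and 0.05 m and z of case in the frame of tray below 0.009 m and angle between case's own z axis and vertical below 0.08 rad and linear speed of case below 0.02 m/s and value of joint stop below 0.015 m and height (world z) of each of tall0, tall1, tall2, short0, short1, short2 below 0.034 m), for 0.2 s.
2. all the jars stand in the row on the marks, tall ones first, no mark skipped ((horizontal distance between tall0 and mark0 below 0.01 m or horizontal distance between tall0 and mark1 below 0.01 m or horizontal distance between tall0 and mark2 below 0.01 m or horizontal distance between tall0 and mark3 below 0.01 m or horizontal distance between tall0 and mark4 below 0.01 m or horizontal distance between tall0 and mark5 below 0.01 m) and angle between each of tall0, tall1, tall2, short0, short1, short2's own z axis and vertical below 0.1 rad and z of tall0 in the frame of shelf between 0.035 and 0.045 m and linear speed of each of tall0, tall1, tall2, short0, short1, short2 below 0.02 m/s and (horizontal distance between tall1 and mark0 below 0.01 m or horizontal distance between tall1 and mark1 below 0.01 m or horizontal distance between tall1 and mark2 below 0.01 m or horizontal distance between tall1 and mark3 below 0.01 m or horizontal distance between tall1 and mark4 below 0.01 m or horizontal distance between tall1 and mark5 below 0.01 m) and z of tall1 in the frame of shelf between 0.035 and 0.045 m and (horizontal distance between tall2 and mark0 below 0.01 m or horizontal distance between tall2 and mark1 below 0.01 m or horizontal distance between tall2 and mark2 below 0.01 m or horizontal distance between tall2 and mark3 below 0.01 m or horizontal distance between tall2 and mark4 below 0.01 m or horizontal distance between tall2 and mark5 below 0.01 m) and z of tall2 in the frame of shelf between 0.035 and 0.045 m and (horizontal distance between short0 and mark0 below 0.01 m or horizontal distance between short0 and mark1 below 0.01 m or horizontal distance between short0 and mark2 below 0.01 m or horizontal distance between short0 and mark3 below 0.01 m or horizontal distance between short0 and mark4 below 0.01 m or horizontal distance between short0 and mark5 below 0.01 m) and z of short0 in the frame of shelf between 0.035 and 0.045 m and (horizontal distance between short1 and mark0 below 0.01 m or horizontal distance between short1 and mark1 below 0.01 m or horizontal distance between short1 and mark2 below 0.01 m or horizontal distance between short1 and mark3 below 0.01 m or horizontal distance between short1 and mark4 below 0.01 m or horizontal distance between short1 and mark5 below 0.01 m) and z of short1 in the frame of shelf between 0.035 and 0.045 m and (horizontal distance between short2 and mark0 below 0.01 m or horizontal distance between short2 and mark1 below 0.01 m or horizontal distance between short2 and mark2 below 0.01 m or horizontal distance between short2 and mark3 below 0.01 m or horizontal distance between short2 and mark4 below 0.01 m or horizontal distance between short2 and mark5 below 0.01 m) and z of short2 in the frame of shelf between 0.035 and 0.045 m and horizontal distance between any of tall0, tall1, tall2 and mark0 below 0.01 m and (horizontal distance between any of tall0, tall1, tall2, short0, short1, short2 and mark0 below 0.01 m or not (horizontal distance between any of tall0, tall1, tall2, short0, short1, short2 and mark1 below 0.01 m)) and not (horizontal distance between any of short0, short1, short2 and mark0 below 0.01 m and horizontal distance between any of tall0, tall1, tall2 and mark1 below 0.01 m) and (horizontal distance between any of tall0, tall1, tall2, short0, short1, short2 and mark1 below 0.01 m or not (horizontal distance between any of tall0, tall1, tall2, short0, short1, short2 and mark2 below 0.01 m)) and not (horizontal distance between any of short0, short1, short2 and mark1 below 0.01 m and horizontal distance between any of tall0, tall1, tall2 and mark2 below 0.01 m) and (horizontal distance between any of tall0, tall1, tall2, short0, short1, short2 and mark2 below 0.01 m or not (horizontal distance between any of tall0, tall1, tall2, short0, short1, short2 and mark3 below 0.01 m)) and not (horizontal distance between any of short0, short1, short2 and mark2 below 0.01 m and horizontal distance between any of tall0, tall1, tall2 and mark3 below 0.01 m) and (horizontal distance between any of tall0, tall1, tall2, short0, short1, short2 and mark3 below 0.01 m or not (horizontal distance between any of tall0, tall1, tall2, short0, short1, short2 and mark4 below 0.01 m)) and not (horizontal distance between any of short0, short1, short2 and mark3 below 0.01 m and horizontal distance between any of tall0, tall1, tall2 and mark4 below 0.01 m) and (horizontal distance between any of tall0, tall1, tall2, short0, short1, short2 and mark4 below 0.01 m or not (horizontal distance between any of tall0, tall1, tall2, short0, short1, short2 and mark5 below 0.01 m)) and not (horizontal distance between any of short0, short1, short2 and mark4 below 0.01 m and horizontal distance between any of tall0, tall1, tall2 and mark5 below 0.01 m)), for 0.2 s.
At the end, for the whole second after the job is handed in: Every jar that is present stands upright on the shelf (tilt under 0.1 rad) within 10 mm of a mark's centre, marks filled from mark 0 without a gap, no tall jar after a short one; the end stop's face is within 9 mm of the last jar; the case lies flat inside the tray; all at rest (all of step 2 and y of each of tall0, tall1, tall2, short0, short1, short2 in the frame of stop_face above 0.012 m and y of any of tall0, tall1, tall2, short0, short1, short2 in the frame of stop_face below 0.029 m and velocity of joint stop below 0.01 m/s and x of case in the frame of tray between -0.05 and 0.05 m and y of case in the frame of tray between -0.05 and 0.05 m and z of case in the frame of tray below 0.009 m and angle between case's own z axis and vertical below 0.08 rad and linear speed of case below 0.02 m/s); the robot touches nothing.
It fails at once if the dishes is moved by more than 30 mm (distance of dishes from where it was at the start of the episode above 0.03 m).
It fails at once if the spray is moved by more than 30 mm (distance of spray from where it was at the start of the episode above 0.03 m).
It fails at once if the beaker is moved by more than 30 mm (distance of beaker from where it was at the start of the episode above 0.03 m).
Of tall0, tall1, tall2 only 2 to 3 are there at a start; the rules pass over those that are not, and their reading is None.
Of short0, short1, short2 only 2 to 3 are there at a start; the rules pass over those that are not, and their reading is None.
At some moment in a run one of short0, short1, short2, case may be knocked a few centimetres aside while the robot is not near it.
Once in a run the grip may slacken for a moment while it holds something.
It also fails if it takes over 210 s, if anything falls off the work surface, if the arm or the gripper's body presses on something with over 40 N, if the wrist force passes 120 N, or if a joint passes its speed limit or range.

## Robot

A 6-joint arm with a two-finger parallel gripper is mounted at the origin on the work surface. World frame = base frame: x ahead of the robot, y to its left, z up, the work surface at z = 0. Lengths are in m, angles in rad, forces in N, time in s.
With the tool pointing down it reaches from about 0.25 to 0.725 m from the base axis. Payload 4 kg.
Tool frame: the origin (TCP) lies at the very end of the fingers, on their centre line; the grasp point (between the pads) lies 19 mm behind it; z points along the fingers, y is the line along which they close (so a half turn about z gives the same grasp; the last joint's range is limited). The gripper opens to 85 mm and grips with 20 to 120 N. Pads are 22 mm wide; open, the fingers measure 114 mm over their backs; the gripper's body (76 mm by 85 mm) begins 54 mm behind the grasp point. The pads swing forward as they close: fully open they stand 13 mm farther back than shut.
Start: joints at [-1.252, 0.241, 0.005, 1.335, 0, 1.571], TCP at [0.157, -0.475, 0.231] pointing down, gripper open.
Joint ranges: [-2.72, 2.72], [-1.05, 1.87], [-1.09, 1.28], [-1.99, 2.15], [-1.42, 1.44], [-3.14, 3.14]. Speed limits (rad/s): [2.79, 2.79, 3.14, 3.14, 3.14, 3.14].

## Interface

Orientations are given as a unit quaternion [x, y, z, w].
In Python, from workcell import monitor, viewer, job gives the robot as it stands.
- The arm moves only by the tool arm_command, never from a script. Its argument "increments" is a list of rows, each an object of numbers: "dx", "dy", "dz": the shift along the tool's x, y, z in cm; "wx", "wy", "wz": the turn, a rotation vector about the tool's x, y, z in rad; "grip": the finger opening in cm, from 0 to 8.54. In form: [{"dx": .., "dy": .., "dz": .., "wx": .., "wy": .., "wz": .., "grip": ..}, ...]. A call has 1 to 10 rows; each row is the pose to reach, as a shift and turn from the pose commanded when the call began, along the tool's axes at that moment; what a row does not reach only later rows make up. A row lasts 1/10 s, in which the tool goes at most 50 mm and 8.59 degrees, less where a joint would pass 70% of its speed; a pose out of reach is approached as far as the arm can. A call with a gripper value outside its range is refused whole. The fingers move at their own pace and stop on an object; the grip force is fixed at half the most. Time passes only in rows, so rows that repeat a pose let the fingers close. It gives the time, the measured TCP pose, the force, the opening and the grip force at its end, in the units of the state.
- monitor.get_obs(): the state, without advancing time (a new reading comes with each control period).
- viewer.camera(name): name is "scene" or "side" or "wrist"; returns (picture, depth): 400x640x3 uint8, red, green, blue; 400x640 float32, m along the optical axis (not along the pixel's ray), 0 where there is no reading.
- viewer.get_calibration(name): a dict with "fovy" (degrees; the focal length in pixels is half the picture's height over the tangent of half this angle, whatever the lens; pixels are square), "cx", "cy" (the principal point, pixels), "view" (4x4, takes a point from world to camera coordinates). Camera axes: x right, y up, looking along -z (the intrinsics and any distortion apply to the point x, -y, -z); pixel columns grow to the right and rows downward; lengths in m; the calibration is good to about 2 mm. A picture is of the moment at which its call begins: read the wrist's pose just before it. get_calibration takes no time and is no camera call; for the wrist camera it gives the pose at the moment of the call.
- job.job_done(): hands the job in; it is judged then, once.
The state is a dict: "clock": time; "joint_pos": joint angles; "joint_vel": joint speeds; "tau": joint torques, N m; "eef_pos": TCP position; "tool_rot": TCP orientation; "ft_force": force on the tool from outside, world axes, zero at the start; "ft_torque": the same for the moment, N m; "grip_width": finger opening in m; "grasp_force": force on a finger pad.
Only numpy, scipy, OpenCV 4.12 (cv2) and the standard library are available. Lean on these libraries where they do the work, as an engineer would, in place of code of your own. Each camera call takes 0.05 s, during which the arm holds its last target. There are 200 camera calls.

## Working session

There is one attempt and no reset: what is moved stays moved. The work goes in short steps, Python scripts to look and compute and a tool call to move; the robot and the scene stay as the last step left them, time stands still between calls to the robot, and variables do not carry over. Pictures are saved under pics/ and viewed, at most 14 in all, crops included, and the job is handed in when it is done.

Besides the shell and the picture viewer there is one more tool, called after "Emit:" as name(argument=value, ...) on one line, values as JSON. arm_command: Moves the arm, as the interface text tells. Its arguments: {"type":"object","properties":{"increments":{"type":"array","items":{"type":"object","properties":{"dx":{"type":"number"},"dy":{"type":"number"},"dz":{"type":"number"},"wx":{"type":"number"},"wy":{"type":"number"},"wz":{"type":"number"},"grip":{"type":"number"}}}}},"required":["increments"]}

```bash
mkdir -p pics; ls
cat > h.py <<'E'
import numpy as np, cv2
from workcell import monitor, viewer, job
from scipy.spatial.transform import Rotation as R
def shot(n):
    c=viewer.get_calibration(n); p,d=viewer.camera(n); return c,p,d
def cloud(c,d):
    h,w=d.shape; f=h/2/np.tan(np.radians(c['fovy'])/2)
    v,u=np.mgrid[:h,:w]; P=np.stack([(u-c['cx'])/f*d,-(v-c['cy'])/f*d,-d,np.ones_like(d)],-1)
    return (P@np.linalg.inv(c['view']).T)[...,:3]
def ray(c,u,v,z):
    f=200/np.tan(np.radians(c['fovy'])/2); M=np.linalg.inv(c['view'])
    r=M[:3,:3]@np.array([(u-c['cx'])/f,-(v-c['cy'])/f,-1]); o=M[:3,3]; return o+r*(z-o[2])/r[2]
def save(n,p): cv2.imwrite('pics/'+n+'.png',p[...,::-1])
E
python3 - <<'E'
from h import *
o=monitor.get_obs();print({k:np.round(v,3) for k,v in o.items()})
for n in('scene','side'):
    c,p,d=shot(n);save(n+'0',p);print(n,{k:(np.round(v,3) if k=='view' else v) for k,v in c.items()});np.savez(n+'0.npz',p=p,d=d)
E
```

```text
pics
{'clock': np.float64(0.0), 'joint_pos': array([-1.252,  0.241,  0.004,  1.335,  0.   ,  1.571]), 'joint_vel': array([-0.001,  0.   , -0.001, -0.001, -0.001,  0.002]), 'tau': array([-0.0000e+00, -3.7232e+01,  2.5241e+01,  1.7000e-02, -0.0000e+00,
        0.0000e+00]), 'eef_pos': array([ 0.157, -0.474,  0.23 ]), 'tool_rot': array([ 0.987,  0.159, -0.   , -0.001]), 'ft_force': array([-0.731,  0.379,  0.215]), 'ft_torque': array([ 0.029, -0.009, -0.018]), 'grasp_force': np.float64(0.0), 'grip_width': np.float64(0.086)}
scene {'fovy': 52.86569872121643, 'cx': 317.75339850941367, 'cy': 200.30955345872928, 'view': array([[-0.287,  0.958,  0.01 ,  0.166],
       [-0.811, -0.249,  0.53 ,  0.428],
       [ 0.51 ,  0.144,  0.848, -1.588],
       [ 0.   ,  0.   ,  0.   ,  1.   ]])}
side {'fovy': 57.978679111424995, 'cx': 323.4647751663305, 'cy': 199.08618049575253, 'view': array([[-0.999, -0.049, -0.01 ,  0.627],
       [ 0.016, -0.49 ,  0.871, -0.101],
       [-0.048,  0.87 ,  0.49 , -1.108],
       [ 0.   ,  0.   ,  0.   ,  1.   ]])}
```

View pics/scene0.png

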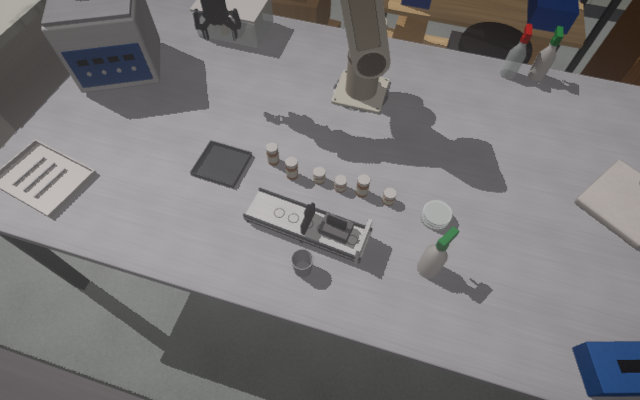

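View pics/side0.png

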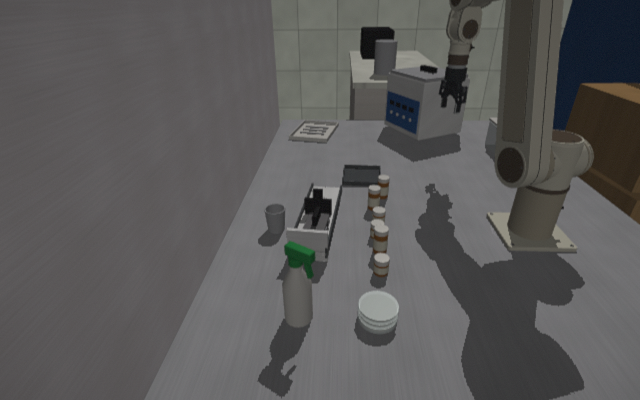

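The scene shows 6 jars: tall ones with caps at about (272,148), (291,162) and (363,183), short ones at (319,174), (341,183) and (390,196). The tray is at (222,164), the stop at (308,217), the case at (336,226) and the end plate at (367,238). In the side view the stop tab is at (318,195).

Run:
```python
from h import *
c=viewer.get_calibration('scene');z=np.load('scene0.npz');p,d=z['p'],z['d']
P=cloud(c,d)
for n,u,v in [('t',272,148),('t',291,162),('s',319,174),('s',341,183),('t',363,183),('s',390,196),('tray',222,164),('trayL',193,170),('trayR',250,158),('shelfA',250,215),('plate',366,236),('board',279,213),('m',293,218),('stop',308,208),('handle',337,222),('beaker',302,258),('dish',437,212),('bench',420,180)]:
    print(n,np.round(P[v,u],3), np.round(np.std(P[v-1:v+2,u-1:u+2,2]),4))
# points of shelf lips/board: height band
m=(P[...,2]>.02)&(P[...,2]<.3)
H=p[80:300,150:480];cv2.imwrite('pics/c0.png',cv2.resize(H[100:200,70:250][...,::-1],None,fx=4.4,fy=4.4,interpolation=cv2.INTER_CUBIC))
```

```text
t [ 0.43  -0.203  0.081] 0.0023
t [ 0.466 -0.125  0.079] 0.0016
s [ 0.466 -0.03   0.052] 0.0023
s [0.477 0.048 0.049] 0.0015
t [0.478 0.117 0.08 ] 0.3259
s [0.485 0.208 0.056] 0.0026
tray [ 0.491 -0.37   0.005] 0.0024
trayL [ 0.546 -0.452  0.01 ] 0.0052
trayR [ 0.436 -0.29   0.001] 0.0038
shelfA [ 0.668 -0.191  0.039] 0.0065
plate [0.656 0.168 0.08 ] 0.024
board [ 0.636 -0.108  0.04 ] 0.0023
m [ 0.641 -0.061  0.042] 0.0011
stop [ 0.645 -0.01   0.132] 0.0023
handle [0.65  0.078 0.106] 0.0017
beaker [0.752 0.004 0.023] 0.0053
dish [0.49  0.36  0.041] 0.0015
bench [ 0.351  0.295 -0.003] 0.0026
```

View pics/c0.png

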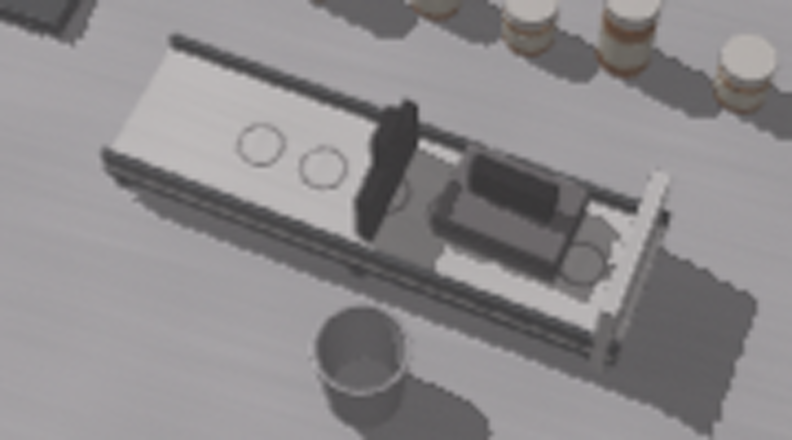

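Depth agrees with the known heights. Marks 5 and 4 are at about (279,213) and (293,218), and mark 0 is at about (352,240), partly beside the case.

```bash
cat >> h.py <<'E'
def go(x,y,z,psi):
    """print tool-frame increments (cm, rad) to TCP x,y,z with tool x at angle psi (rad), tool down"""
    o=monitor.get_obs(); T=R.from_quat(o['tool_rot'])
    d=T.inv().apply(np.array([x,y,z])-o['eef_pos'])*100
    Rt=R.from_matrix(np.array([[np.cos(psi),np.sin(psi),0],[np.sin(psi),-np.cos(psi),0],[0,0,-1.]]))
    # tool y = z x x with z down
    w=(T.inv()*Rt).as_rotvec(); print('d',np.round(d,2),'w',np.round(w,3),'at',np.round(o['eef_pos'],4),'t',round(float(o['clock']),2),'gw',round(float(o['grip_width']),4))
E
python3 - <<'E'
from h import *
c=viewer.get_calibration('scene')
M={k:ray(c,220+u/4.4,180+v/4.4,.04) for k,u,v in [(5,261,144),(4,323,167),(0,583,262)]}
print({k:np.round(v,4) for k,v in M.items()}); v=M[0]-M[5];print(np.linalg.norm(v),np.degrees(np.arctan2(v[1],v[0])))
w=viewer.get_calibration('wrist');o=monitor.get_obs();Mi=np.linalg.inv(w['view']);T=R.from_quat(o['tool_rot'])
print(w['fovy'],w['cx'],w['cy'],'cam in tool',T.inv().apply(Mi[:3,3]-o['eef_pos']),'look',T.inv().apply(-Mi[:3,2]),'up',T.inv().apply(Mi[:3,1]))
go(.5,-.05,.42,1.47)
E
```

```text
{5: array([ 0.6349, -0.1075,  0.04  ]), 4: array([ 0.6398, -0.0599,  0.04  ]), 0: array([0.6584, 0.1318, 0.04  ])}
0.24046894759294377 84.41398784110439
62.5369815535553 326.33298858451616 197.17824887140603 cam in tool [ 0.08047758  0.00085924 -0.14230718] look [-3.17768238e-01 -6.17843011e-04  9.48168216e-01] up [9.48167950e-01 7.85523337e-04 3.17768661e-01]
d [ 45.91 -29.56 -18.89] w [-2.000e-03 -1.000e-03 -1.151e+00] at [ 0.1565 -0.4743  0.2305] t 0.1 gw 0.0853
```

```bash
python3 -c "
from h import *
go(.54,.1,.40,1.473)"
```

```text
d [ 54.41 -42.55 -16.87] w [-2.000e-03 -1.000e-03 -1.154e+00] at [ 0.1565 -0.4743  0.2305] t 0.1 gw 0.0853
```

Emit:
arm_command(increments=[{"dx":1,"dy":-1,"dz":-4,"wz":-0.12},{"dx":4,"dy":-4,"dz":-7,"wz":-0.26},{"dx":7.5,"dy":-7,"dz":-10,"wz":-0.4},{"dx":11,"dy":-10,"dz":-13,"wz":-0.54},{"dx":15,"dy":-13,"dz":-15,"wz":-0.68},{"dx":19,"dy":-16,"dz":-16.87,"wz":-0.82},{"dx":23,"dy":-19,"dz":-16.87,"wz":-0.95},{"dx":27,"dy":-22,"dz":-16.87,"wz":-1.06},{"dx":31,"dy":-25,"dz":-16.87,"wz":-1.154},{"dx":35,"dy":-28,"dz":-16.87,"wz":-1.154}])

```text
validation failed for argument at $.in...
```

```bash
python3 -c "
from h import *
go(.54,.1,.40,1.473)"
```

```text
d [ 54.41 -42.55 -16.87] w [-2.000e-03 -1.000e-03 -1.154e+00] at [ 0.1565 -0.4743  0.2305] t 0.1 gw 0.0853
```

Emit:
arm_command(increments=[{"dx":1,"dy":-1,"dz":-4,"wx":0,"wy":0,"wz":-0.12,"grip":8.5},{"dx":4,"dy":-4,"dz":-7,"wx":0,"wy":0,"wz":-0.26,"grip":8.5},{"dx":7.5,"dy":-7,"dz":-10,"wx":0,"wy":0,"wz":-0.4,"grip":8.5},{"dx":11,"dy":-10,"dz":-13,"wx":0,"wy":0,"wz":-0.54,"grip":8.5},{"dx":15,"dy":-13,"dz":-15,"wx":0,"wy":0,"wz":-0.68,"grip":8.5},{"dx":19,"dy":-16,"dz":-16.87,"wx":0,"wy":0,"wz":-0.82,"grip":8.5},{"dx":23,"dy":-19,"dz":-16.87,"wx":0,"wy":0,"wz":-0.95,"grip":8.5},{"dx":27,"dy":-22,"dz":-16.87,"wx":0,"wy":0,"wz":-1.06,"grip":8.5},{"dx":31,"dy":-25,"dz":-16.87,"wx":0,"wy":0,"wz":-1.154,"grip":8.5},{"dx":35,"dy":-28,"dz":-16.87,"wx":0,"wy":0,"wz":-1.154,"grip":8.5}])

```text
clock: 1.1
eef_pos: [0.3917, -0.112, 0.4]
tool_rot: [0.74, 0.672, -0.0, 0.0]
ft_force: [1.0, -1.0, 0.1]
grip_width: 0.0849
grasp_force: 0.0
```

```bash
python3 -c "
from h import *
go(.54,.1,.40,1.473)"
```

```text
d [ 2.253e+01  1.272e+01 -1.000e-02] w [0.    0.    0.001] at [ 0.3917 -0.112   0.4   ] t 1.1 gw 0.0849
```

Emit:
arm_command(increments=[{"dx":4,"dy":2,"dz":0,"wx":0,"wy":0,"wz":0,"grip":8.5},{"dx":8,"dy":4,"dz":0,"wx":0,"wy":0,"wz":0,"grip":8.5},{"dx":12,"dy":7,"dz":0,"wx":0,"wy":0,"wz":0,"grip":8.5},{"dx":16,"dy":9,"dz":0,"wx":0,"wy":0,"wz":0,"grip":8.5},{"dx":20,"dy":11,"dz":0,"wx":0,"wy":0,"wz":0,"grip":8.5},{"dx":22,"dy":12,"dz":0,"wx":0,"wy":0,"wz":0,"grip":8.5},{"dx":22,"dy":12,"dz":0,"wx":0,"wy":0,"wz":0,"grip":8.5},{"dx":22,"dy":12,"dz":0,"wx":0,"wy":0,"wz":0,"grip":8.5}])

```text
clock: 1.9
eef_pos: [0.5319, 0.0935, 0.3991]
tool_rot: [0.741, 0.672, -0.001, -0.0]
ft_force: [-1.7, 0.3, 0.1]
grip_width: 0.0849
grasp_force: 0.0
```

Run:
```python
from h import *
go(.54,.1,.40,1.473)
c,p,d=shot('wrist');save('w1',p);np.savez('w1.npz',p=p,d=d,view=c['view'])
```

```text
d [ 0.73  0.75 -0.1 ] w [-0.002  0.001  0.001] at [0.5319 0.0935 0.3991] t 1.9 gw 0.0849
```

View pics/w1.png

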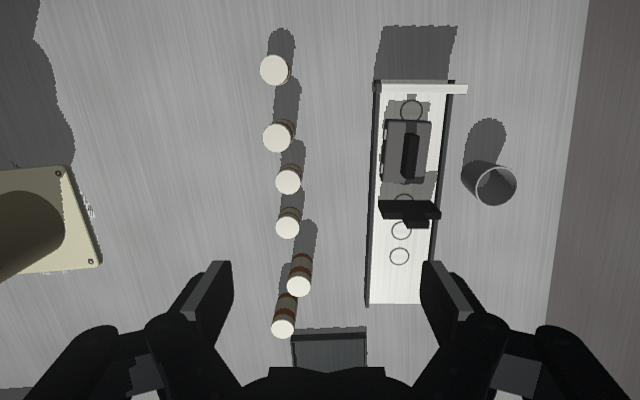

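The wrist view shows caps at (274,70), (277,137), (288,181), (288,226), (298,286) and (283,328). The rings are at (411,110), (401,229) and (399,256), the handle is near (410,157) and the stop tab near (418,223).

```bash
cat >> h.py <<'E'
def blobs(c,p,d,zlo,zhi,box,amin=60,white=None):
    P=cloud(c,d); m=(P[...,2]>zlo)&(P[...,2]<zhi)&(P[...,0]>box[0])&(P[...,0]<box[1])&(P[...,1]>box[2])&(P[...,1]<box[3])&(d>0)
    if white is not None: m&=(p.min(-1)>white)
    m=cv2.morphologyEx(m.astype(np.uint8),cv2.MORPH_OPEN,np.ones((3,3),np.uint8))
    out=[]
    for k in cv2.findContours(m,cv2.RETR_EXTERNAL,cv2.CHAIN_APPROX_NONE)[0]:
        if cv2.contourArea(k)<amin: continue
        mm=cv2.drawContours(np.zeros_like(m),[k],-1,1,-1)&m
        z=float(np.median(P[mm>0][:,2])); (u,v),r=cv2.minEnclosingCircle(k); M=cv2.moments(k)
        mu,mv=M['m10']/M['m00'],M['m01']/M['m00']
        pts=np.array([ray(c,q[0][0],q[0][1],z)[:2] for q in k],np.float32)
        out.append(dict(z=z,uv=(round(mu),round(mv)),ctr=ray(c,mu,mv,z)[:2],circ=ray(c,u,v,z)[:2],rect=cv2.minAreaRect(pts)))
    return out
def show(L):
    for b in L: print(b['uv'],'z %.3f'%b['z'],np.round(b['ctr'],4),np.round(b['circ'],4),'rect',np.round(b['rect'][0],4),np.round(b['rect'][1],4),round(b['rect'][2],1))
E
python3 - <<'E'
from h import *
c=viewer.get_calibration('wrist');z=np.load('w1.npz');p,d=z['p'],z['d'];c['view']=z['view']
print('jars');show(blobs(c,p,d,.040,.1,(.38,.55,-.3,.3),white=110))
print('case top,handle,stop plate,tab')
for lo,hi in((.069,.079),(.099,.112),(.09,.103),(.122,.140)): print(lo);show(blobs(c,p,d,lo,hi,(.58,.72,-.2,.16),25))
for u,v in((411,110),(401,229),(399,256)): print('mark',np.round(ray(c,u,v,.04),4))
cs=viewer.get_calibration('scene');z=np.load('scene0.npz');p,d=z['p'],z['d']
print('scene');show(blobs(cs,p,d,.040,.1,(.38,.55,-.3,.3),15,white=100))
for lo,hi in((.099,.112),(.122,.140)): print(lo);show(blobs(cs,p,d,lo,hi,(.58,.72,-.2,.16),8))
P=cloud(cs,d);m=((p.max(-1)<75)&(np.abs(P[...,2]-.008)<.02)&(P[...,1]<-.25)&(P[...,1]>-.5)&(P[...,0]>.35)&(P[...,0]<.6)).astype(np.uint8)
k=max(cv2.findContours(m,0,1)[0],key=cv2.contourArea);print('tray',cv2.minAreaRect(np.array([ray(cs,*q[0],.014)[:2] for q in k],np.float32)),cv2.boundingRect(k))
E
```

```text
jars
(282, 329) z 0.080 [ 0.4244 -0.2091] [ 0.4244 -0.2095] rect [ 0.4243 -0.2097] [0.0375 0.038 ] 84.5
(298, 286) z 0.080 [ 0.4627 -0.1276] [ 0.4632 -0.1267] rect [ 0.463  -0.1278] [0.0377 0.0377] 84.5
(287, 227) z 0.050 [ 0.4532 -0.0355] [ 0.4534 -0.035 ] rect [ 0.4531 -0.0361] [0.0379 0.0391] 36.3
(287, 182) z 0.050 [0.4644 0.0403] [0.4643 0.0404] rect [0.4644 0.0399] [0.0387 0.0389] 84.4
(276, 138) z 0.080 [0.462  0.1133] [0.462  0.1135] rect [0.4622 0.1128] [0.0391 0.0378] 82.4
(274, 70) z 0.050 [0.467  0.2029] [0.4673 0.2029] rect [0.4668 0.2026] [0.0393 0.0377] 82.2
case top,handle,stop plate,tab
0.069
(406, 152) z 0.074 [0.6431 0.0748] [0.645  0.0735] rect [0.6422 0.0732] [0.0896 0.063 ] 81.9
0.099
(412, 214) z 0.106 [ 0.6422 -0.0088] [ 0.643  -0.0101] rect [ 0.643  -0.0101] [0.0061 0.0298] 84.4
(411, 157) z 0.105 [0.6428 0.0739] [0.643  0.0737] rect [0.6426 0.0731] [0.0602 0.0151] 81.9
0.09
(431, 214) z 0.097 [ 0.6716 -0.0152] [ 0.6665 -0.0136] rect [ 0.6664 -0.0157] [0.0124 0.0396] 84.4
(393, 215) z 0.098 [ 0.6166 -0.0107] [ 0.6176 -0.0109] rect [ 0.6174 -0.0109] [0.0124 0.
[... 516 characters left out ...]
 0.0421] [0.4673 0.0424] rect [0.4651 0.0424] [0.0355 0.0361] 17.1
(318, 172) z 0.050 [ 0.4573 -0.035 ] [ 0.4581 -0.0341] rect [ 0.4572 -0.0341] [0.0404 0.0361] 17.0
(291, 162) z 0.081 [ 0.4667 -0.1258] [ 0.4654 -0.1265] rect [ 0.4671 -0.1259] [0.0408 0.0356] 18.3
(271, 147) z 0.080 [ 0.4282 -0.2064] [ 0.4294 -0.2063] rect [ 0.4282 -0.2056] [0.0382 0.0373] 17.2
0.099
(336, 221) z 0.105 [0.6471 0.0758] [0.6457 0.0751] rect [0.6468 0.0746] [0.0601 0.0175] 81.2
0.122
(307, 209) z 0.131 [ 0.6482 -0.0123] [ 0.6482 -0.0123] rect [ 0.6481 -0.0123] [0.0132 0.031 ] 84.3
tray ((0.49439239501953125, -0.36899492144584656), (0.16269809007644653, 0.15286339819431305), 87.16182708740234) (191, 142, 61, 46)
```

Run:
```python
from h import *
go(.644,.074,.15,1.43)
go(.644,.074,.080,1.43)
```

```text
d [-0.76 11.4  24.95] w [-0.001  0.001  0.043] at [0.5316 0.0928 0.3996] t 1.95 gw 0.0852
d [-0.75 11.41 31.95] w [-0.001  0.001  0.043] at [0.5316 0.0928 0.3996] t 1.95 gw 0.0852
```

Emit:
arm_command(increments=[{"dx":0,"dy":3,"dz":4,"wx":0,"wy":0,"wz":0.043,"grip":6},{"dx":-0.3,"dy":6,"dz":8,"wx":0,"wy":0,"wz":0.043,"grip":6},{"dx":-0.5,"dy":9,"dz":12,"wx":0,"wy":0,"wz":0.043,"grip":6},{"dx":-0.76,"dy":11.4,"dz":16,"wx":0,"wy":0,"wz":0.043,"grip":6},{"dx":-0.76,"dy":11.4,"dz":20,"wx":0,"wy":0,"wz":0.043,"grip":6},{"dx":-0.76,"dy":11.4,"dz":23,"wx":0,"wy":0,"wz":0.043,"grip":6},{"dx":-0.76,"dy":11.4,"dz":25,"wx":0,"wy":0,"wz":0.043,"grip":6},{"dx":-0.76,"dy":11.4,"dz":25,"wx":0,"wy":0,"wz":0.043,"grip":6},{"dx":-0.76,"dy":11.4,"dz":25,"wx":0,"wy":0,"wz":0.043,"grip":6}])

```text
clock: 2.85
eef_pos: [0.6446, 0.0733, 0.151]
tool_rot: [0.756, 0.655, 0.0, 0.0]
ft_force: [0.0, 0.8, -0.3]
grip_width: 0.0601
grasp_force: 0.0
```

Run:
```python
from h import *
go(.644,.074,.080,1.43)
```

```text
d [ 0.06 -0.07  7.1 ] w [ 0.     0.    -0.002] at [0.6446 0.0733 0.151 ] t 2.85 gw 0.0601
```

Emit:
arm_command(increments=[{"dx":0,"dy":0,"dz":3,"wx":0,"wy":0,"wz":0,"grip":6},{"dx":0,"dy":0,"dz":6,"wx":0,"wy":0,"wz":0,"grip":6},{"dx":0,"dy":0,"dz":7,"wx":0,"wy":0,"wz":0,"grip":6},{"dx":0,"dy":0,"dz":7,"wx":0,"wy":0,"wz":0,"grip":3},{"dx":0,"dy":0,"dz":7,"wx":0,"wy":0,"wz":0,"grip":0.6},{"dx":0,"dy":0,"dz":7,"wx":0,"wy":0,"wz":0,"grip":0.6},{"dx":0,"dy":0,"dz":7,"wx":0,"wy":0,"wz":0,"grip":0.6},{"dx":0,"dy":0,"dz":7,"wx":0,"wy":0,"wz":0,"grip":0.6},{"dx":0,"dy":0,"dz":7,"wx":0,"wy":0,"wz":0,"grip":0.6},{"dx":0,"dy":0,"dz":7,"wx":0,"wy":0,"wz":0,"grip":0.6}])

```text
clock: 3.85
eef_pos: [0.6465, 0.0747, 0.0825]
tool_rot: [0.755, 0.656, 0.002, 0.001]
ft_force: [0.5, -0.2, 5.8]
grip_width: 0.0128
grasp_force: 59.9
```

Run:
```python
from h import *
go(.6446,.0733,.22,1.43)
```

```text
d [ -0.15  -0.11 -13.75] w [ 0.005 -0.001 -0.   ] at [0.6465 0.0747 0.0825] t 3.85 gw 0.0128
```

Emit:
arm_command(increments=[{"dx":0,"dy":0,"dz":-2,"wx":0,"wy":0,"wz":0,"grip":0.6},{"dx":0,"dy":0,"dz":-5,"wx":0,"wy":0,"wz":0,"grip":0.6},{"dx":0,"dy":0,"dz":-8,"wx":0,"wy":0,"wz":0,"grip":0.6},{"dx":0,"dy":0,"dz":-11,"wx":0,"wy":0,"wz":0,"grip":0.6},{"dx":0,"dy":-1,"dz":-13.5,"wx":0,"wy":0,"wz":0,"grip":0.6},{"dx":-3,"dy":-3,"dz":-13.5,"wx":0,"wy":0,"wz":0,"grip":0.6},{"dx":-7,"dy":-5,"dz":-13.5,"wx":0,"wy":0,"wz":0,"grip":0.6},{"dx":-10,"dy":-6,"dz":-13.5,"wx":0,"wy":0,"wz":0,"grip":0.6},{"dx":-11,"dy":-7,"dz":-13.5,"wx":0,"wy":0,"wz":0,"grip":0.6},{"dx":-11,"dy":-7,"dz":-13.5,"wx":0,"wy":0,"wz":0,"grip":0.6}])

```text
clock: 4.85
eef_pos: [0.5582, -0.0261, 0.2152]
tool_rot: [0.756, 0.655, -0.001, -0.0]
ft_force: [0.1, 0.5, -1.2]
grip_width: 0.013
grasp_force: 59.2
```

Run:
```python
from h import *
o=monitor.get_obs();print(o['ft_force'],o['grasp_force'])
go(.491,-.369,.22,1.52)
```

```text
[ 0.1496839  0.5352081 -1.2087685] 59.16233539581299
d [-34.9   -1.74  -0.47] w [-0.001  0.    -0.093] at [ 0.5582 -0.0261  0.2152] t 4.85 gw 0.013
```

Emit:
arm_command(increments=[{"dx":-3,"dy":0,"dz":0,"wx":0,"wy":0,"wz":0,"grip":0.6},{"dx":-7,"dy":0,"dz":0,"wx":0,"wy":0,"wz":0,"grip":0.6},{"dx":-11,"dy":-0.5,"dz":0,"wx":0,"wy":0,"wz":-0.02,"grip":0.6},{"dx":-15,"dy":-0.5,"dz":0,"wx":0,"wy":0,"wz":-0.04,"grip":0.6},{"dx":-19,"dy":-1,"dz":0,"wx":0,"wy":0,"wz":-0.06,"grip":0.6},{"dx":-23,"dy":-1,"dz":0,"wx":0,"wy":0,"wz":-0.08,"grip":0.6},{"dx":-27,"dy":-1.5,"dz":0,"wx":0,"wy":0,"wz":-0.09,"grip":0.6},{"dx":-31,"dy":-1.7,"dz":0,"wx":0,"wy":0,"wz":-0.09,"grip":0.6},{"dx":-34,"dy":-1.7,"dz":2,"wx":0,"wy":0,"wz":-0.09,"grip":0.6},{"dx":-34.9,"dy":-1.7,"dz":4,"wx":0,"wy":0,"wz":-0.09,"grip":0.6}])

```text
clock: 5.85
eef_pos: [0.4945, -0.3711, 0.1747]
tool_rot: [0.726, 0.688, -0.0, 0.001]
ft_force: [-0.7, -0.2, -3.0]
grip_width: 0.0128
grasp_force: 64.2
```

Run:
```python
from h import *
o=monitor.get_obs();print(o['ft_force'],o['grasp_force'])
go(.491,-.369,.052,1.52)
```

```text
[-0.73363894 -0.22895233 -2.98481305] 64.2157530784607
d [ 0.21 -0.39 12.27] w [ 0.002  0.002 -0.003] at [ 0.4945 -0.3711  0.1747] t 5.85 gw 0.0128
```

Emit:
arm_command(increments=[{"dx":0,"dy":-0.2,"dz":2,"wx":0,"wy":0,"wz":0,"grip":0.6},{"dx":0,"dy":-0.2,"dz":5,"wx":0,"wy":0,"wz":0,"grip":0.6},{"dx":0,"dy":-0.2,"dz":8,"wx":0,"wy":0,"wz":0,"grip":0.6},{"dx":0,"dy":-0.2,"dz":10.5,"wx":0,"wy":0,"wz":0,"grip":0.6},{"dx":0,"dy":-0.2,"dz":11.5,"wx":0,"wy":0,"wz":0,"grip":0.6},{"dx":0,"dy":-0.2,"dz":12.3,"wx":0,"wy":0,"wz":0,"grip":0.6},{"dx":0,"dy":-0.2,"dz":12.6,"wx":0,"wy":0,"wz":0,"grip":0.6},{"dx":0,"dy":-0.2,"dz":12.6,"wx":0,"wy":0,"wz":0,"grip":0.6}])

```text
clock: 6.65
eef_pos: [0.4928, -0.3678, 0.0496]
tool_rot: [0.725, 0.689, 0.0, 0.001]
ft_force: [0.4, -0.3, -1.5]
grip_width: 0.0128
grasp_force: 64.2
```

Emit:
arm_command(increments=[{"dx":0,"dy":0,"dz":0,"wx":0,"wy":0,"wz":0,"grip":2},{"dx":0,"dy":0,"dz":0,"wx":0,"wy":0,"wz":0,"grip":4},{"dx":0,"dy":0,"dz":0,"wx":0,"wy":0,"wz":0,"grip":4},{"dx":0,"dy":0,"dz":-2,"wx":0,"wy":0,"wz":0,"grip":5},{"dx":0,"dy":0,"dz":-6,"wx":0,"wy":0,"wz":0,"grip":5},{"dx":0,"dy":0,"dz":-10,"wx":0,"wy":0,"wz":0,"grip":5},{"dx":0,"dy":0,"dz":-14,"wx":0,"wy":0,"wz":0,"grip":5},{"dx":0,"dy":0,"dz":-17,"wx":0,"wy":0,"wz":0,"grip":5},{"dx":0,"dy":0,"dz":-18,"wx":0,"wy":0,"wz":0,"grip":5}])

```text
clock: 7.55
eef_pos: [0.4937, -0.3688, 0.2342]
tool_rot: [0.725, 0.689, 0.001, 0.004]
ft_force: [0.4, -1.2, 0.9]
grip_width: 0.0498
grasp_force: 0.0
```

Run:
```python
from h import *
go(.6435,-.0125,.18,3.044)
cs,p,d=shot('scene')
P=cloud(cs,d)
show(blobs(cs,p,d,.065,.09,(.40,.58,-.48,-.25),8))
save('s2',p[100:300,150:470].repeat(2,0).repeat(2,1))
```

```text
d [36.38 13.1   5.34] w [ 0.002  0.009 -1.524] at [ 0.4937 -0.3688  0.2342] t 7.55 gw 0.0498
(219, 153) z 0.070 [ 0.4951 -0.3653] [ 0.494  -0.3664] rect [ 0.495  -0.3666] [0.0611 0.0164] 86.7
```

View pics/s2.png

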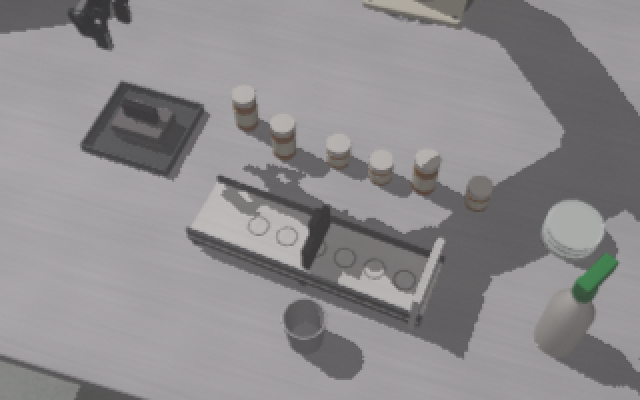

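The case lies flat in the tray: its handle top is at z = 0.070, at about crop (140,110). All six marks are now clear apart from mark 3, which the stop hides.

Emit:
arm_command(increments=[{"dx":3,"dy":1,"dz":0,"wx":0,"wy":0,"wz":-0.14,"grip":5},{"dx":7,"dy":2,"dz":0,"wx":0,"wy":0,"wz":-0.28,"grip":5},{"dx":11,"dy":4,"dz":0,"wx":0,"wy":0,"wz":-0.42,"grip":5},{"dx":15,"dy":5,"dz":0,"wx":0,"wy":0,"wz":-0.56,"grip":5},{"dx":19,"dy":6,"dz":0,"wx":0,"wy":0,"wz":-0.7,"grip":5},{"dx":23,"dy":8,"dz":0,"wx":0,"wy":0,"wz":-0.84,"grip":5},{"dx":27,"dy":9,"dz":0,"wx":0,"wy":0,"wz":-0.98,"grip":5},{"dx":31,"dy":11,"dz":0,"wx":0,"wy":0,"wz":-1.12,"grip":5},{"dx":34,"dy":12,"dz":0,"wx":0,"wy":0,"wz":-1.26,"grip":5},{"dx":36,"dy":13,"dz":0,"wx":0,"wy":0,"wz":-1.4,"grip":5}])

```text
clock: 8.6
eef_pos: [0.6399, -0.0119, 0.2267]
tool_rot: [0.107, 0.994, 0.0, -0.002]
ft_force: [0.7, -0.9, 0.2]
grip_width: 0.0501
grasp_force: 0.0
```

Run:
```python
from h import *
go(.645,-.0125,.16,3.044)
```

```text
d [-0.53  0.05  6.66] w [-0.    -0.003 -0.116] at [ 0.6399 -0.0119  0.2267] t 8.6 gw 0.0501
```

Emit:
arm_command(increments=[{"dx":-0.3,"dy":0,"dz":2,"wx":0,"wy":0,"wz":-0.11,"grip":4},{"dx":-0.3,"dy":0,"dz":5,"wx":0,"wy":0,"wz":-0.11,"grip":4},{"dx":-0.3,"dy":0,"dz":7,"wx":0,"wy":0,"wz":-0.11,"grip":4},{"dx":-0.3,"dy":0,"dz":7,"wx":0,"wy":0,"wz":-0.11,"grip":4},{"dx":-0.3,"dy":0,"dz":7,"wx":0,"wy":0,"wz":-0.11,"grip":4}])

```text
clock: 9.1
eef_pos: [0.6424, -0.0154, 0.1577]
tool_rot: [0.056, 0.998, -0.0, -0.001]
ft_force: [-0.6, 1.1, 0.4]
grip_width: 0.0399
grasp_force: 0.0
```

Run:
```python
from h import *
go(.645,-.0125,.103,3.044)
```

```text
d [-0.25  0.31  5.47] w [-0.    -0.003 -0.014] at [ 0.6424 -0.0154  0.1577] t 9.1 gw 0.0399
```

Emit:
arm_command(increments=[{"dx":-0.2,"dy":0.3,"dz":2,"wx":0,"wy":0,"wz":-0.014,"grip":4},{"dx":-0.2,"dy":0.3,"dz":4.5,"wx":0,"wy":0,"wz":-0.014,"grip":4},{"dx":-0.2,"dy":0.3,"dz":5.5,"wx":0,"wy":0,"wz":-0.014,"grip":4},{"dx":-0.2,"dy":0.3,"dz":5.5,"wx":0,"wy":0,"wz":-0.014,"grip":2},{"dx":-0.2,"dy":0.3,"dz":5.5,"wx":0,"wy":0,"wz":-0.014,"grip":0.6},{"dx":-0.2,"dy":0.3,"dz":5.5,"wx":0,"wy":0,"wz":-0.014,"grip":0.6},{"dx":-0.2,"dy":0.3,"dz":5.5,"wx":0,"wy":0,"wz":-0.014,"grip":0.6},{"dx":-0.2,"dy":0.3,"dz":5.5,"wx":0,"wy":0,"wz":-0.014,"grip":0.6}])

```text
clock: 9.9
eef_pos: [0.6462, -0.0127, 0.1054]
tool_rot: [0.049, 0.999, -0.0, 0.001]
ft_force: [-0.6, -0.8, 2.7]
grip_width: 0.011
grasp_force: 60.1
```

Run:
```python
from h import *
o=monitor.get_obs();s=o['eef_pos'];print(o['ft_force'],o['grasp_force'])
go(s[0]-.17*.0974,s[1]-.17*.9952,s[2],3.044)
```

```text
[-0.60876481 -0.80254756  2.73406745] 60.07525384426117
d [-1.0e-02 -1.7e+01 -0.0e+00] w [ 0.     0.002 -0.   ] at [ 0.6462 -0.0127  0.1054] t 9.9 gw 0.011
```

Emit:
arm_command(increments=[{"dx":0,"dy":-1.5,"dz":0,"wx":0,"wy":0,"wz":0,"grip":0.6},{"dx":0,"dy":-4,"dz":0,"wx":0,"wy":0,"wz":0,"grip":0.6},{"dx":0,"dy":-6.5,"dz":0,"wx":0,"wy":0,"wz":0,"grip":0.6},{"dx":0,"dy":-9,"dz":0,"wx":0,"wy":0,"wz":0,"grip":0.6},{"dx":0,"dy":-11.5,"dz":0,"wx":0,"wy":0,"wz":0,"grip":0.6},{"dx":0,"dy":-13.5,"dz":0,"wx":0,"wy":0,"wz":0,"grip":0.6},{"dx":0,"dy":-14.5,"dz":0,"wx":0,"wy":0,"wz":0,"grip":0.6},{"dx":0,"dy":-15.3,"dz":0,"wx":0,"wy":0,"wz":0,"grip":0.6},{"dx":0,"dy":-16,"dz":0,"wx":0,"wy":0,"wz":0,"grip":0.6},{"dx":0,"dy":-16,"dz":0,"wx":0,"wy":0,"wz":0,"grip":0.6}])

```text
clock: 10.9
eef_pos: [0.63, -0.1739, 0.1054]
tool_rot: [0.05, 0.999, -0.001, 0.001]
ft_force: [-1.8, -1.7, 5.2]
grip_width: 0.011
grasp_force: 60.7
```

Emit:
arm_command(increments=[{"dx":0,"dy":-0.5,"dz":0,"wx":0,"wy":0,"wz":0,"grip":0.6},{"dx":0,"dy":-0.7,"dz":0,"wx":0,"wy":0,"wz":0,"grip":0.6},{"dx":0,"dy":-1,"dz":0,"wx":0,"wy":0,"wz":0,"grip":0.6},{"dx":0,"dy":-1,"dz":0,"wx":0,"wy":0,"wz":0,"grip":0.6}])

```text
clock: 11.3
eef_pos: [0.6292, -0.1816, 0.1054]
tool_rot: [0.049, 0.999, 0.001, 0.001]
ft_force: [-2.5, 2.6, 6.0]
grip_width: 0.0108
grasp_force: 60.8
```

Emit:
arm_command(increments=[{"dx":0,"dy":-0.4,"dz":0,"wx":0,"wy":0,"wz":0,"grip":0.6},{"dx":0,"dy":-0.6,"dz":0,"wx":0,"wy":0,"wz":0,"grip":0.6},{"dx":0,"dy":-0.6,"dz":0,"wx":0,"wy":0,"wz":0,"grip":0.6}])

```text
clock: 11.6
eef_pos: [0.6292, -0.1818, 0.1054]
tool_rot: [0.047, 0.999, 0.005, 0.001]
ft_force: [-0.7, 16.7, 6.7]
grip_width: 0.011
grasp_force: 61.2
```

Emit:
arm_command(increments=[{"dx":0,"dy":-0.4,"dz":0,"wx":0,"wy":0,"wz":0,"grip":0.6},{"dx":0,"dy":-0.6,"dz":0,"wx":0,"wy":0,"wz":0,"grip":0.6},{"dx":0,"dy":-0.6,"dz":0,"wx":0,"wy":0,"wz":0,"grip":0.6}])

```text
clock: 11.9
eef_pos: [0.6292, -0.182, 0.1054]
tool_rot: [0.045, 0.999, 0.01, 0.001]
ft_force: [0.2, 30.4, 10.2]
grip_width: 0.0105
grasp_force: 62.4
```

Emit:
arm_command(increments=[{"dx":0,"dy":0.6,"dz":0,"wx":0,"wy":0,"wz":0,"grip":0.6},{"dx":0,"dy":1.1,"dz":0,"wx":0,"wy":0,"wz":0,"grip":0.6},{"dx":0,"dy":1.1,"dz":0,"wx":0,"wy":0,"wz":0,"grip":1.5},{"dx":0,"dy":1.1,"dz":0,"wx":0,"wy":0,"wz":0,"grip":3},{"dx":0,"dy":1.1,"dz":0,"wx":0,"wy":0,"wz":0,"grip":3},{"dx":0,"dy":1.1,"dz":-3,"wx":0,"wy":0,"wz":0,"grip":3},{"dx":0,"dy":1.1,"dz":-7,"wx":0,"wy":0,"wz":0,"grip":5},{"dx":0,"dy":1.1,"dz":-11,"wx":0,"wy":0,"wz":0,"grip":5},{"dx":0,"dy":1.1,"dz":-14,"wx":0,"wy":0,"wz":0,"grip":5},{"dx":0,"dy":1.1,"dz":-15,"wx":0,"wy":0,"wz":0,"grip":5}])

```text
clock: 12.9
eef_pos: [0.6302, -0.1841, 0.2583]
tool_rot: [0.049, 0.999, -0.001, 0.003]
ft_force: [0.4, -0.4, 0.8]
grip_width: 0.0499
grasp_force: 0.0
```

Run:
```python
from h import *
go(.56,.1,.40,1.473)
```

```text
d [  9.69  27.55 -14.28] w [0.004 0.007 1.57 ] at [ 0.6302 -0.1841  0.2583] t 12.9 gw 0.0499
```

Emit:
arm_command(increments=[{"dx":1,"dy":2,"dz":-2,"wx":0,"wy":0,"wz":0.14,"grip":5},{"dx":2,"dy":5,"dz":-4,"wx":0,"wy":0,"wz":0.28,"grip":5},{"dx":3,"dy":8,"dz":-6,"wx":0,"wy":0,"wz":0.42,"grip":5},{"dx":4,"dy":11,"dz":-8,"wx":0,"wy":0,"wz":0.56,"grip":5},{"dx":5,"dy":14,"dz":-10,"wx":0,"wy":0,"wz":0.7,"grip":5},{"dx":6,"dy":17,"dz":-12,"wx":0,"wy":0,"wz":0.84,"grip":5},{"dx":7,"dy":20,"dz":-14.2,"wx":0,"wy":0,"wz":0.98,"grip":5},{"dx":8,"dy":23,"dz":-14.2,"wx":0,"wy":0,"wz":1.12,"grip":5},{"dx":9,"dy":26,"dz":-14.2,"wx":0,"wy":0,"wz":1.26,"grip":5},{"dx":9.7,"dy":27.5,"dz":-14.2,"wx":0,"wy":0,"wz":1.4,"grip":5}])

```text
clock: 13.9
eef_pos: [0.5588, 0.1023, 0.3946]
tool_rot: [0.682, 0.731, -0.001, -0.001]
ft_force: [-0.9, -1.3, 0.0]
grip_width: 0.0503
grasp_force: 0.0
```

Emit:
arm_command(increments=[{"dx":0,"dy":0,"dz":0,"wx":0,"wy":0,"wz":0.14,"grip":5},{"dx":0,"dy":0,"dz":0,"wx":0,"wy":0,"wz":0.17,"grip":5},{"dx":0,"dy":0,"dz":0,"wx":0,"wy":0,"wz":0.17,"grip":5},{"dx":0,"dy":0,"dz":0,"wx":0,"wy":0,"wz":0.17,"grip":5}])

```text
clock: 14.3
eef_pos: [0.5592, 0.1, 0.3949]
tool_rot: [0.74, 0.672, -0.001, -0.0]
ft_force: [-0.0, -0.5, -0.7]
grip_width: 0.0501
grasp_force: 0.0
```

Run:
```python
from h import *
go(.56,.1,.40,1.473)
c,p,d=shot('wrist');save('w3',p)
cs,ps,ds=shot('scene')
print('w');show(blobs(c,p,d,.040,.1,(.38,.55,-.3,.3),white=110));show(blobs(c,p,d,.11,.14,(.55,.72,-.3,.2),20))
print('s');show(blobs(cs,ps,ds,.040,.1,(.38,.55,-.3,.3),15,white=90));show(blobs(cs,ps,ds,.12,.14,(.55,.72,-.3,.2),8))
P=cloud(c,d)
m=(P[...,2]>.034)&(P[...,2]<.046)&(P[...,0]>.55)&(P[...,0]<.73)&(P[...,1]>-.16)&(P[...,1]<.158)
g=cv2.cvtColor(p,cv2.COLOR_RGB2GRAY); n=cv2.subtract(cv2.morphologyEx(g,cv2.MORPH_CLOSE,np.ones((7,7),np.uint8)),g)
r=((n>18)&cv2.erode(m.astype(np.uint8),np.ones((5,5))).astype(bool)).astype(np.uint8)
for k in cv2.findContours(r,0,1)[0]:
    if cv2.contourArea(k)>100:
        (u,v),(a,b),t=cv2.fitEllipse(k);print('ring',round(u,1),round(v,1),round(a,1),round(b,1),np.round(ray(c,u,v,.04)[:2],4))
```

```text
d [ 0.    0.08 -0.51] w [-0.002  0.     0.001] at [0.5592 0.1    0.3949] t 14.3 gw 0.0501
w
(270, 336) z 0.080 [ 0.4298 -0.211 ] [ 0.4271 -0.2104] rect [ 0.4312 -0.2118] [0.0396 0.0244] 69.6
(283, 293) z 0.080 [ 0.4653 -0.1284] [ 0.4646 -0.1276] rect [ 0.4655 -0.1274] [0.0381 0.031 ] 82.6
(270, 233) z 0.050 [ 0.4532 -0.0351] [ 0.4531 -0.0354] rect [ 0.4533 -0.0356] [0.0377 0.0374] 82.0
(270, 188) z 0.050 [0.4644 0.0404] [0.464  0.0397] rect [0.4642 0.0407] [0.0391 0.0372] 82.0
(257, 145) z 0.080 [0.4617 0.1134] [0.4623 0.1137] rect [0.462 0.113] [0.0388 0.0382] 37.9
(254, 77) z 0.050 [0.4671 0.2032] [0.4679 0.2031] rect [0.4673 0.2032] [0.0384 0.0377] 81.2
(384, 330) z 0.127 [ 0.6182 -0.1767] [ 0.6186 -0.1769] rect [ 0.6186 -0.177 ] [0.0269 0.0152] 87.9
s
(389, 193) z 0.050 [0.4707 0.2045] [0.4701 0.2047] rect [0.4701 0.2047] [0.0398 0.0349] 11.7
(363, 180) z 0.080 [0.4677 0.1153] [0.4679 0.1147] rect [0.4684 0.1149] [0.0431 0.0378] 13.7
(340, 180) z 0.050 [0.4675 0.0424] [0.4686 0.0422] rect [0.467  0.0431] [0.0399 0.0356] 15.4
(319, 172) z 0.050 [ 0.4573 -0.0338] [ 0.4579 -0.0335] rect [ 0.4571 -0.0341] [0.0404 0.0361] 17.0
(291, 162) z 0.080 [ 0.4679 -0.1254] [ 0.4672 -0.1256] rect [ 0.4682 -0.1256] [0.0449 0.0356] 18.3
(271, 148) z 0.080 [ 0.4312 -0.2051] [ 0.4309 -0.2062] rect [ 0.4303 -0.2049] [0.0424 0.0373] 17.2
(255, 190) z 0.130 [ 0.6321 -0.1789] [ 0.6321 -0.1774] rect [ 0.6319 -0.1787] [0.0153 0.0348] 88.5
ring 384.8 236.3 18.8 20.4 [ 0.6391 -0.063 ]
ring 386.8 209.1 19.9 20.9 [ 0.6442 -0.0152]
ring 388.6 180.4 20.9 21.8 [0.649  0.0325]
ring 390.8 149.9 21.5 23.0 [0.654  0.0802]
```

View pics/w3.png

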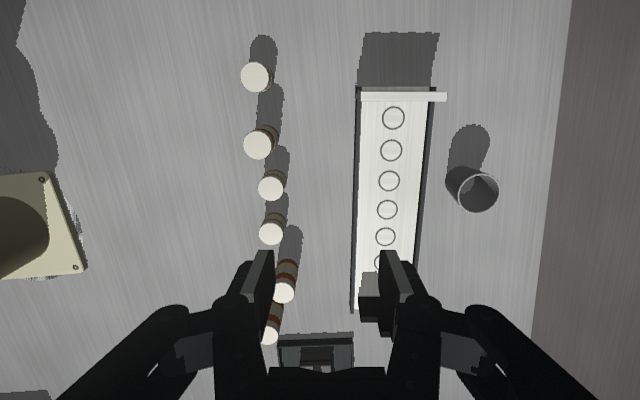

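The wrist view shows the rings for marks 0–4 in a straight line from (393,118) to (385,237), evenly 48 mm apart. The stop is parked at about (370,300), the case is in the tray, and the jars have not moved.

Run:
```python
from h import *
go(.464,.1145,.045,1.475)
```

```text
d [ 0.53 -9.59 35.05] w [-0.001  0.    -0.001] at [0.5592 0.1    0.3954] t 14.4 gw 0.0498
```

Emit:
arm_command(increments=[{"dx":0.2,"dy":-3,"dz":3,"wx":0,"wy":0,"wz":0,"grip":6.5},{"dx":0.5,"dy":-6,"dz":7,"wx":0,"wy":0,"wz":0,"grip":6.5},{"dx":0.5,"dy":-9,"dz":11,"wx":0,"wy":0,"wz":0,"grip":6.5},{"dx":0.5,"dy":-9.6,"dz":15,"wx":0,"wy":0,"wz":0,"grip":6.5},{"dx":0.5,"dy":-9.6,"dz":19,"wx":0,"wy":0,"wz":0,"grip":6.5},{"dx":0.5,"dy":-9.6,"dz":22,"wx":0,"wy":0,"wz":0,"grip":6.5},{"dx":0.5,"dy":-9.6,"dz":24,"wx":0,"wy":0,"wz":0,"grip":6.5},{"dx":0.5,"dy":-9.6,"dz":25,"wx":0,"wy":0,"wz":0,"grip":6.5},{"dx":0.5,"dy":-9.6,"dz":25,"wx":0,"wy":0,"wz":0,"grip":6.5}])

```text
clock: 15.3
eef_pos: [0.4632, 0.1142, 0.1448]
tool_rot: [0.741, 0.672, -0.001, -0.001]
ft_force: [-0.3, -0.4, -0.1]
grip_width: 0.0649
grasp_force: 0.0
```

Run:
```python
from h import *
go(.464,.1145,.045,1.475)
```

```text
d [0.04 0.11 9.98] w [-0.003  0.001 -0.001] at [0.4632 0.1142 0.1448] t 15.3 gw 0.0649
```

Descend, close, lift in one block.

Emit:
arm_command(increments=[{"dx":0,"dy":0,"dz":3,"wx":0,"wy":0,"wz":0,"grip":6.5},{"dx":0,"dy":0,"dz":6.5,"wx":0,"wy":0,"wz":0,"grip":6.5},{"dx":0,"dy":0,"dz":9,"wx":0,"wy":0,"wz":0,"grip":6.5},{"dx":0,"dy":0,"dz":10,"wx":0,"wy":0,"wz":0,"grip":6.5},{"dx":0,"dy":0,"dz":10,"wx":0,"wy":0,"wz":0,"grip":6},{"dx":0,"dy":0,"dz":10,"wx":0,"wy":0,"wz":0,"grip":5},{"dx":0,"dy":0,"dz":10,"wx":0,"wy":0,"wz":0,"grip":4},{"dx":0,"dy":0,"dz":10,"wx":0,"wy":0,"wz":0,"grip":3},{"dx":0,"dy":0,"dz":10,"wx":0,"wy":0,"wz":0,"grip":3},{"dx":0,"dy":0,"dz":10,"wx":0,"wy":0,"wz":0,"grip":3}])

```text
clock: 16.3
eef_pos: [0.4653, 0.1151, 0.0478]
tool_rot: [0.741, 0.672, 0.002, 0.001]
ft_force: [-2.3, 0.6, 6.3]
grip_width: 0.0384
grasp_force: 59.3
```

Emit:
arm_command(increments=[{"dx":0,"dy":0,"dz":-2,"wx":0,"wy":0,"wz":0,"grip":3},{"dx":0,"dy":0,"dz":-5,"wx":0,"wy":0,"wz":0,"grip":3},{"dx":0,"dy":0,"dz":-9,"wx":0,"wy":0,"wz":0,"grip":3},{"dx":0,"dy":0,"dz":-12,"wx":0,"wy":0,"wz":0,"grip":3},{"dx":0,"dy":0,"dz":-13,"wx":0,"wy":0,"wz":0,"grip":3},{"dx":0,"dy":0,"dz":-13,"wx":0,"wy":0,"wz":0,"grip":3}])

```text
clock: 16.9
eef_pos: [0.4653, 0.115, 0.1777]
tool_rot: [0.741, 0.672, 0.002, 0.001]
ft_force: [-0.2, -0.5, -2.3]
grip_width: 0.0386
grasp_force: 60.1
```

Run:
```python
from h import *
go(.660,.1295,.175,1.469)
```

```text
d [ 3.33 19.23  0.36] w [ 0.004 -0.001  0.005] at [0.4653 0.115  0.1777] t 16.9 gw 0.0386
```

Emit:
arm_command(increments=[{"dx":0.5,"dy":2,"dz":0.3,"wx":0,"wy":0,"wz":0.005,"grip":3},{"dx":1,"dy":5,"dz":0.3,"wx":0,"wy":0,"wz":0.005,"grip":3},{"dx":1.5,"dy":8.5,"dz":0.3,"wx":0,"wy":0,"wz":0.005,"grip":3},{"dx":2,"dy":12,"dz":0.3,"wx":0,"wy":0,"wz":0.005,"grip":3},{"dx":2.7,"dy":15.5,"dz":0.3,"wx":0,"wy":0,"wz":0.005,"grip":3},{"dx":3.2,"dy":18,"dz":0.3,"wx":0,"wy":0,"wz":0.005,"grip":3},{"dx":3.3,"dy":19.2,"dz":0.3,"wx":0,"wy":0,"wz":0.005,"grip":3},{"dx":3.3,"dy":19.2,"dz":2,"wx":0,"wy":0,"wz":0.005,"grip":3},{"dx":3.3,"dy":19.2,"dz":4,"wx":0,"wy":0,"wz":0.005,"grip":3},{"dx":3.3,"dy":19.2,"dz":4,"wx":0,"wy":0,"wz":0.005,"grip":3}])

```text
clock: 17.9
eef_pos: [0.6548, 0.1282, 0.1293]
tool_rot: [0.742, 0.67, -0.005, -0.003]
ft_force: [-0.3, 0.3, -2.1]
grip_width: 0.0389
grasp_force: 60.5
```

Run:
```python
from h import *
go(.660,.1295,.089,1.469)
```

```text
d [0.2  0.55 4.02] w [-0.011  0.003 -0.   ] at [0.6548 0.1282 0.1293] t 17.9 gw 0.0389
```

Emit:
arm_command(increments=[{"dx":0,"dy":0,"dz":0,"wx":0,"wy":0,"wz":0,"grip":3},{"dx":0,"dy":0,"dz":0,"wx":0,"wy":0,"wz":0,"grip":3}])

```text
clock: 18.1
eef_pos: [0.6585, 0.129, 0.1362]
tool_rot: [0.742, 0.67, 0.0, 0.0]
ft_force: [0.2, -0.2, -1.1]
grip_width: 0.039
grasp_force: 60.5
```

Run:
```python
from h import *
go(.660,.1295,.089,1.469)
```

```text
d [0.06 0.14 4.72] w [ 0. -0. -0.] at [0.6585 0.129  0.1362] t 18.1 gw 0.039
```

Emit:
arm_command(increments=[{"dx":0.05,"dy":0.1,"dz":2,"wx":0,"wy":0,"wz":0,"grip":3},{"dx":0.05,"dy":0.1,"dz":3.5,"wx":0,"wy":0,"wz":0,"grip":3},{"dx":0.05,"dy":0.1,"dz":4.2,"wx":0,"wy":0,"wz":0,"grip":3},{"dx":0.05,"dy":0.1,"dz":4.6,"wx":0,"wy":0,"wz":0,"grip":3},{"dx":0.05,"dy":0.1,"dz":4.7,"wx":0,"wy":0,"wz":0,"grip":3},{"dx":0.05,"dy":0.1,"dz":4.7,"wx":0,"wy":0,"wz":0,"grip":3}])

```text
clock: 18.7
eef_pos: [0.6599, 0.1294, 0.0899]
tool_rot: [0.742, 0.67, 0.001, 0.0]
ft_force: [-0.2, 1.0, -1.4]
grip_width: 0.0386
grasp_force: 60.5
```

Emit:
arm_command(increments=[{"dx":0,"dy":0,"dz":0,"wx":0,"wy":0,"wz":0,"grip":4.5},{"dx":0,"dy":0,"dz":0,"wx":0,"wy":0,"wz":0,"grip":5.5},{"dx":0,"dy":0,"dz":0,"wx":0,"wy":0,"wz":0,"grip":5.5},{"dx":0,"dy":0,"dz":-3,"wx":0,"wy":0,"wz":0,"grip":5.5},{"dx":0,"dy":0,"dz":-7,"wx":0,"wy":0,"wz":0,"grip":5.5},{"dx":0,"dy":0,"dz":-11,"wx":0,"wy":0,"wz":0,"grip":5.5},{"dx":0,"dy":0,"dz":-14,"wx":0,"wy":0,"wz":0,"grip":6.5},{"dx":0,"dy":0,"dz":-15,"wx":0,"wy":0,"wz":0,"grip":6.5},{"dx":0,"dy":0,"dz":-15,"wx":0,"wy":0,"wz":0,"grip":6.5}])

```text
clock: 19.6
eef_pos: [0.6605, 0.1295, 0.2413]
tool_rot: [0.742, 0.67, 0.002, 0.001]
ft_force: [-0.4, 0.9, 0.4]
grip_width: 0.0647
grasp_force: 0.0
```

```bash
cat >> h.py <<'E'
def rings(c,p,d):
    P=cloud(c,d); m=(P[...,2]>.034)&(P[...,2]<.046)&(P[...,0]>.55)&(P[...,0]<.73)&(P[...,1]>-.16)&(P[...,1]<.158)
    g=cv2.cvtColor(p,cv2.COLOR_RGB2GRAY); n=cv2.subtract(cv2.morphologyEx(g,cv2.MORPH_CLOSE,np.ones((7,7),np.uint8)),g)
    r=((n>18)&cv2.erode(m.astype(np.uint8),np.ones((5,5))).astype(bool)).astype(np.uint8)
    for k in cv2.findContours(r,0,1)[0]:
        if cv2.contourArea(k)>100:
            (u,v),(a,b),t=cv2.fitEllipse(k)
            if a>.8*b: print('ring',round(u,1),round(v,1),round(a,1),round(b,1),np.round(ray(c,u,v,.04)[:2],4))
E
python3 - <<'E'
from h import *
c,p,d=shot('wrist');save('w4',p);np.savez('w4.npz',p=p,d=d)
cs,ps,ds=shot('scene');save('s4',ps)
for n,a in(('w',(c,p,d)),('s',(cs,ps,ds))): print(n);show(blobs(*a,.042,.13,(.38,.75,-.3,.3),15,white=100));rings(*a)
go(.466,-.127,.145,1.475)
E
```

```text
w
(185, 392) z 0.080 [ 0.462  -0.1212] [ 0.4615 -0.1252] rect [ 0.4615 -0.1197] [0.0238 0.034 ] 83.8
(170, 311) z 0.050 [ 0.4544 -0.0261] [ 0.4554 -0.0262] rect [ 0.4553 -0.0252] [0.0309 0.0196] 8.3
(164, 262) z 0.050 [0.4646 0.0408] [0.4642 0.0398] rect [0.4647 0.0405] [0.0386 0.0392] 29.4
(322, 191) z 0.120 [0.6564 0.1281] [0.6566 0.1287] rect [0.6563 0.1277] [0.0395 0.0388] 84.0
(325, 148) z 0.100 [0.662  0.1597] [0.6622 0.16  ] rect [0.6621 0.1596] [0.0113 0.1095] 84.1
(124, 116) z 0.050 [0.4673 0.2034] [0.4678 0.203 ] rect [0.4671 0.2031] [0.0393 0.0378] 74.1
ring 325.4 317.8 22.0 25.8 [ 0.6393 -0.0629]
ring 325.4 284.6 24.9 27.8 [ 0.6443 -0.0151]
ring 325.0 248.9 26.7 28.7 [0.6489 0.0327]
s
(350, 238) z 0.075 [0.6748 0.1243] [0.6735 0.1252] rect [0.6748 0.1248] [0.0289 0.0144] 77.3
(354, 227) z 0.120 [0.6603 0.1289] [0.6611 0.13  ] rect [0.6599 0.1287] [0.0394 0.0411] 77.0
(363, 238) z 0.099 [0.676  0.1615] [0.677  0.1605] rect [0.6751 0.1611] [0.0171 0.1325] 84.9
(389, 193) z 0.051 [0.4704 0.2042] [0.4709 0.204 ] rect [0.4701 0.2047] [0.0398 0.0349] 11.7
(340, 180) z 0.050 [0.4679 0.0423] [0.4694 0.0422] rect [0.467  0.0431] [0.0399 0.0356] 15.4
(319, 172) z 0.050 [ 0.4577 -0.0339] [ 0.4573 -0.0349] rect [ 0.4574 -0.034 ] [0.0404 0.0361] 17.0
(291, 162) z 0.080 [ 0.4674 -0.1257] [ 0.4667 -0.1261] rect [ 0.4684 -0.1256] [0.0448 0.0356] 18.3
(271, 148) z 0.080 [ 0.43   -0.2057] [ 0.4308 -0.2062] rect [ 0.4302 -0.205 ] [0.0424 0.0373] 17.2
d [-27.44 -16.56   9.29] w [-0.002  0.001 -0.006] at [0.6589 0.1292 0.2373] t 19.7 gw 0.0651
```

View pics/w4.png

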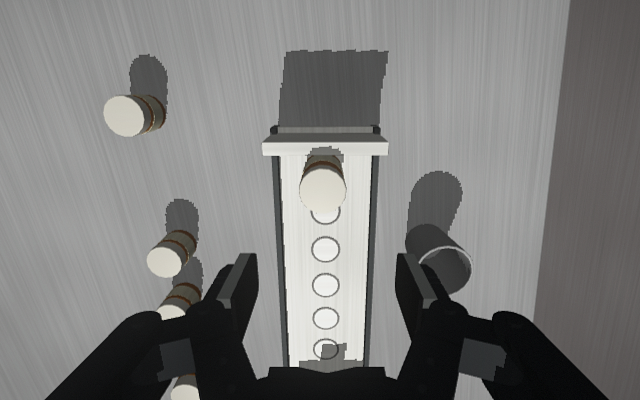

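Jar A is on mark 0. In the wrist frame its cap is at (0.6564, 0.1281) and the mark at (0.659, 0.128), so it is about 2.6 mm off.

Emit:
arm_command(increments=[{"dx":-2,"dy":-1,"dz":0,"wx":0,"wy":0,"wz":0,"grip":6.5},{"dx":-6,"dy":-3,"dz":0,"wx":0,"wy":0,"wz":0,"grip":6.5},{"dx":-10,"dy":-6,"dz":0,"wx":0,"wy":0,"wz":0,"grip":6.5},{"dx":-14,"dy":-8.5,"dz":0,"wx":0,"wy":0,"wz":0,"grip":6.5},{"dx":-18,"dy":-11,"dz":1,"wx":0,"wy":0,"wz":0,"grip":6.5},{"dx":-22,"dy":-13.5,"dz":3,"wx":0,"wy":0,"wz":0,"grip":6.5},{"dx":-25.5,"dy":-15.5,"dz":6,"wx":0,"wy":0,"wz":0,"grip":6.5},{"dx":-27.4,"dy":-16.4,"dz":9,"wx":0,"wy":0,"wz":0,"grip":6.5},{"dx":-27.4,"dy":-16.4,"dz":9,"wx":0,"wy":0,"wz":0,"grip":6.5},{"dx":-27.4,"dy":-16.4,"dz":9,"wx":0,"wy":0,"wz":0,"grip":6.5}])

```text
clock: 20.7
eef_pos: [0.4669, -0.1263, 0.1473]
tool_rot: [0.743, 0.67, -0.001, -0.002]
ft_force: [0.9, 0.1, 0.8]
grip_width: 0.065
grasp_force: 0.0
```

Run:
```python
from h import *
go(.4675,-.127,.045,1.469)
```

```text
d [-0.07  0.11 10.23] w [-0.004 -0.001 -0.001] at [ 0.4669 -0.1263  0.1473] t 20.7 gw 0.065
```

Emit:
arm_command(increments=[{"dx":0,"dy":0,"dz":3,"wx":0,"wy":0,"wz":0,"grip":6.5},{"dx":0,"dy":0,"dz":6.5,"wx":0,"wy":0,"wz":0,"grip":6.5},{"dx":0,"dy":0,"dz":9.2,"wx":0,"wy":0,"wz":0,"grip":6.5},{"dx":0,"dy":0,"dz":10.2,"wx":0,"wy":0,"wz":0,"grip":6.5},{"dx":0,"dy":0,"dz":10.2,"wx":0,"wy":0,"wz":0,"grip":6},{"dx":0,"dy":0,"dz":10.2,"wx":0,"wy":0,"wz":0,"grip":5},{"dx":0,"dy":0,"dz":10.2,"wx":0,"wy":0,"wz":0,"grip":4},{"dx":0,"dy":0,"dz":10.2,"wx":0,"wy":0,"wz":0,"grip":3},{"dx":0,"dy":0,"dz":10.2,"wx":0,"wy":0,"wz":0,"grip":3},{"dx":0,"dy":0,"dz":10.2,"wx":0,"wy":0,"wz":0,"grip":3}])

```text
clock: 21.7
eef_pos: [0.4695, -0.1268, 0.0487]
tool_rot: [0.742, 0.67, 0.001, 0.001]
ft_force: [-1.8, 0.6, 6.8]
grip_width: 0.0395
grasp_force: 58.5
```

Emit:
arm_command(increments=[{"dx":0,"dy":0,"dz":-2,"wx":0,"wy":0,"wz":0,"grip":3},{"dx":0,"dy":0,"dz":-5,"wx":0,"wy":0,"wz":0,"grip":3},{"dx":0,"dy":0,"dz":-9,"wx":0,"wy":0,"wz":0,"grip":3},{"dx":0,"dy":0,"dz":-13,"wx":0,"wy":0,"wz":0,"grip":3},{"dx":0,"dy":0,"dz":-16,"wx":0,"wy":0,"wz":0,"grip":3},{"dx":0,"dy":0,"dz":-16,"wx":0,"wy":0,"wz":0,"grip":3},{"dx":0,"dy":0,"dz":-16,"wx":0,"wy":0,"wz":0,"grip":3}])

```text
clock: 22.4
eef_pos: [0.4688, -0.1267, 0.2078]
tool_rot: [0.742, 0.67, 0.001, 0.001]
ft_force: [0.1, 0.1, -0.6]
grip_width: 0.039
grasp_force: 59.3
```

Run:
```python
from h import *
go(.6575,.0812,.205,1.469)
```

```text
d [22.61 16.65  0.31] w [ 0.003  0.    -0.   ] at [ 0.4688 -0.1267  0.2078] t 22.4 gw 0.039
```

Emit:
arm_command(increments=[{"dx":2,"dy":1,"dz":0,"wx":0,"wy":0,"wz":0,"grip":3},{"dx":5,"dy":4,"dz":0,"wx":0,"wy":0,"wz":0,"grip":3},{"dx":8,"dy":6.5,"dz":0,"wx":0,"wy":0,"wz":0,"grip":3},{"dx":11.5,"dy":9,"dz":0,"wx":0,"wy":0,"wz":0,"grip":3},{"dx":15,"dy":11.5,"dz":0,"wx":0,"wy":0,"wz":0,"grip":3},{"dx":18.5,"dy":14,"dz":0,"wx":0,"wy":0,"wz":0,"grip":3},{"dx":21,"dy":16,"dz":1,"wx":0,"wy":0,"wz":0,"grip":3},{"dx":22.6,"dy":16.6,"dz":3,"wx":0,"wy":0,"wz":0,"grip":3},{"dx":22.6,"dy":16.6,"dz":5,"wx":0,"wy":0,"wz":0,"grip":3},{"dx":22.6,"dy":16.6,"dz":6,"wx":0,"wy":0,"wz":0,"grip":3}])

```text
clock: 23.4
eef_pos: [0.6541, 0.0818, 0.1417]
tool_rot: [0.742, 0.671, -0.003, -0.002]
ft_force: [-1.2, -0.4, -2.0]
grip_width: 0.0394
grasp_force: 59.6
```

Emit:
arm_command(increments=[{"dx":0,"dy":0,"dz":0,"wx":0,"wy":0,"wz":0,"grip":3},{"dx":0,"dy":0,"dz":0,"wx":0,"wy":0,"wz":0,"grip":3},{"dx":0,"dy":0,"dz":0,"wx":0,"wy":0,"wz":0,"grip":3}])

```text
clock: 23.7
eef_pos: [0.6571, 0.0808, 0.1484]
tool_rot: [0.743, 0.67, 0.001, 0.001]
ft_force: [0.8, 0.1, -1.5]
grip_width: 0.0395
grasp_force: 59.6
```

Run:
```python
from h import *
go(.6575,.0812,.090,1.469)
```

```text
d [0.04 0.02 5.84] w [ 0.002 -0.    -0.001] at [0.6571 0.0808 0.1484] t 23.7 gw 0.0395
```

Emit:
arm_command(increments=[{"dx":0.04,"dy":0,"dz":2,"wx":0,"wy":0,"wz":0,"grip":3},{"dx":0.04,"dy":0,"dz":4,"wx":0,"wy":0,"wz":0,"grip":3},{"dx":0.04,"dy":0,"dz":5.2,"wx":0,"wy":0,"wz":0,"grip":3},{"dx":0.04,"dy":0,"dz":5.7,"wx":0,"wy":0,"wz":0,"grip":3},{"dx":0.04,"dy":0,"dz":5.85,"wx":0,"wy":0,"wz":0,"grip":3},{"dx":0.04,"dy":0,"dz":5.85,"wx":0,"wy":0,"wz":0,"grip":3}])

```text
clock: 24.3
eef_pos: [0.6572, 0.0818, 0.0894]
tool_rot: [0.742, 0.67, 0.001, 0.0]
ft_force: [0.3, -0.1, -1.1]
grip_width: 0.0392
grasp_force: 59.7
```

Emit:
arm_command(increments=[{"dx":0,"dy":0,"dz":0,"wx":0,"wy":0,"wz":0,"grip":4.5},{"dx":0,"dy":0,"dz":0,"wx":0,"wy":0,"wz":0,"grip":5.5},{"dx":0,"dy":0,"dz":0,"wx":0,"wy":0,"wz":0,"grip":5.5},{"dx":0,"dy":0,"dz":-3,"wx":0,"wy":0,"wz":0,"grip":5.5},{"dx":0,"dy":0,"dz":-7,"wx":0,"wy":0,"wz":0,"grip":5.5},{"dx":0,"dy":0,"dz":-11,"wx":0,"wy":0,"wz":0,"grip":5.5},{"dx":0,"dy":0,"dz":-14,"wx":0,"wy":0,"wz":0,"grip":6.5},{"dx":0,"dy":0,"dz":-15,"wx":0,"wy":0,"wz":0,"grip":6.5},{"dx":0,"dy":0,"dz":-15,"wx":0,"wy":0,"wz":0,"grip":6.5}])

```text
clock: 25.2
eef_pos: [0.6576, 0.0819, 0.2407]
tool_rot: [0.742, 0.67, 0.002, 0.001]
ft_force: [1.2, -0.0, -0.6]
grip_width: 0.0653
grasp_force: 0.0
```

Run:
```python
from h import *
c,p,d=shot('wrist')
cs,ps,ds=shot('scene')
for n,a in(('w',(c,p,d)),('s',(cs,ps,ds))): print(n);show(blobs(*a,.042,.13,(.38,.75,-.3,.3),15,white=100));rings(*a)
go(.428,-.208,.145,1.469)
```

```text
w
(163, 284) z 0.050 [ 0.4536 -0.0352] [ 0.4541 -0.0352] rect [ 0.4535 -0.0354] [0.0378 0.0388] 83.9
(155, 223) z 0.050 [0.4648 0.0406] [0.4649 0.0405] rect [0.4647 0.0399] [0.0391 0.0391] 45.4
(320, 191) z 0.120 [0.6516 0.0805] [0.6517 0.081 ] rect [0.6517 0.08  ] [0.0386 0.0387] 84.0
(319, 133) z 0.120 [0.6564 0.1279] [0.6563 0.1281] rect [0.6565 0.1278] [0.0392 0.039 ] 84.1
(324, 91) z 0.100 [0.6632 0.1595] [0.6622 0.1597] rect [0.6622 0.1596] [0.0117 0.1094] 84.1
(111, 64) z 0.050 [0.4674 0.2031] [0.4684 0.2026] rect [0.4672 0.2032] [0.0392 0.0389] 84.1
ring 323.3 318.6 23.6 28.1 [ 0.6338 -0.1111]
ring 323.7 285.2 23.5 26.5 [ 0.6394 -0.063 ]
ring 323.5 249.4 25.3 27.7 [ 0.6443 -0.0152]
s
(335, 233) z 0.075 [0.67   0.0797] [0.6685 0.0804] rect [0.6704 0.08  ] [0.0303 0.0123] 80.9
(354, 227) z 0.120 [0.6603 0.1289] [0.6587 0.1288] rect [0.6609 0.1301] [0.0417 0.0395] 14.5
(363, 238) z 0.099 [0.676  0.1613] [0.6767 0.1605] rect [0.6749 0.1615] [0.0158 0.1325] 84.2
(338, 221) z 0.120 [0.6555 0.0817] [0.6561 0.0816] rect [0.6554 0.0819] [0.0424 0.0396] 14.6
(390, 193) z 0.050 [0.4714 0.205 ] [0.47   0.2047] rect [0.4715 0.205 ] [0.0429 0.0349] 11.7
(319, 172) z 0.050 [ 0.4574 -0.0336] [ 0.4579 -0.0335] rect [ 0.4572 -0.0341] [0.0404 0.0361] 17.1
(271, 148) z 0.080 [ 0.4303 -0.2056] [ 0.4311 -0.2061] rect [ 0.4305 -0.2048] [0.0424 0.0372] 17.2
d [-31.14 -19.71   9.24] w [-0.002  0.001 -0.   ] at [0.656  0.0817 0.2368] t 25.3 gw 0.0652
```

Emit:
arm_command(increments=[{"dx":-2,"dy":-1,"dz":0,"wx":0,"wy":0,"wz":0,"grip":6.5},{"dx":-5.5,"dy":-3.5,"dz":0,"wx":0,"wy":0,"wz":0,"grip":6.5},{"dx":-9.5,"dy":-6,"dz":0,"wx":0,"wy":0,"wz":0,"grip":6.5},{"dx":-13.5,"dy":-8.5,"dz":0,"wx":0,"wy":0,"wz":0,"grip":6.5},{"dx":-17.5,"dy":-11,"dz":0,"wx":0,"wy":0,"wz":0,"grip":6.5},{"dx":-21.5,"dy":-13.5,"dz":1,"wx":0,"wy":0,"wz":0,"grip":6.5},{"dx":-25.5,"dy":-16,"dz":3,"wx":0,"wy":0,"wz":0,"grip":6.5},{"dx":-29,"dy":-18.5,"dz":6,"wx":0,"wy":0,"wz":0,"grip":6.5},{"dx":-31.1,"dy":-19.7,"dz":9,"wx":0,"wy":0,"wz":0,"grip":6.5},{"dx":-31.1,"dy":-19.7,"dz":9,"wx":0,"wy":0,"wz":0,"grip":6.5}])

```text
clock: 26.3
eef_pos: [0.4218, -0.2073, 0.1422]
tool_rot: [0.744, 0.668, -0.003, -0.006]
ft_force: [0.0, 1.2, 0.3]
grip_width: 0.065
grasp_force: 0.0
```

Run:
```python
from h import *
go(.428,-.208,.045,1.469)
```

```text
d [-0.04  0.76  9.71] w [-0.013 -0.004 -0.005] at [ 0.4218 -0.2073  0.1422] t 26.3 gw 0.065
```

Emit:
arm_command(increments=[{"dx":0,"dy":0,"dz":0,"wx":0,"wy":0,"wz":0,"grip":6.5},{"dx":0,"dy":0,"dz":3,"wx":0,"wy":0,"wz":0,"grip":6.5},{"dx":0,"dy":0,"dz":6.5,"wx":0,"wy":0,"wz":0,"grip":6.5},{"dx":0,"dy":0,"dz":9.2,"wx":0,"wy":0,"wz":0,"grip":6.5},{"dx":0,"dy":0,"dz":10.2,"wx":0,"wy":0,"wz":0,"grip":6.5},{"dx":0,"dy":0,"dz":10.2,"wx":0,"wy":0,"wz":0,"grip":5},{"dx":0,"dy":0,"dz":10.2,"wx":0,"wy":0,"wz":0,"grip":4},{"dx":0,"dy":0,"dz":10.2,"wx":0,"wy":0,"wz":0,"grip":3},{"dx":0,"dy":0,"dz":10.2,"wx":0,"wy":0,"wz":0,"grip":3},{"dx":0,"dy":0,"dz":10.2,"wx":0,"wy":0,"wz":0,"grip":3}])

```text
clock: 27.3
eef_pos: [0.4301, -0.208, 0.0478]
tool_rot: [0.742, 0.67, 0.001, 0.001]
ft_force: [0.1, 1.0, 4.0]
grip_width: 0.0389
grasp_force: 60.2
```

Emit:
arm_command(increments=[{"dx":0,"dy":0,"dz":-2,"wx":0,"wy":0,"wz":0,"grip":3},{"dx":0,"dy":0,"dz":-5,"wx":0,"wy":0,"wz":0,"grip":3},{"dx":0,"dy":0,"dz":-9,"wx":0,"wy":0,"wz":0,"grip":3},{"dx":0,"dy":0,"dz":-13,"wx":0,"wy":0,"wz":0,"grip":3},{"dx":0,"dy":0,"dz":-16,"wx":0,"wy":0,"wz":0,"grip":3},{"dx":0,"dy":0,"dz":-16,"wx":0,"wy":0,"wz":0,"grip":3},{"dx":0,"dy":0,"dz":-16,"wx":0,"wy":0,"wz":0,"grip":3}])

```text
clock: 28.0
eef_pos: [0.4291, -0.2078, 0.207]
tool_rot: [0.742, 0.67, 0.0, 0.001]
ft_force: [-1.3, 0.4, -2.0]
grip_width: 0.0389
grasp_force: 60.5
```

Run:
```python
from h import *
go(.6535,.0335,.205,1.469)
```

```text
d [26.29 19.86  0.22] w [ 0.002  0.001 -0.   ] at [ 0.4291 -0.2078  0.207 ] t 28.0 gw 0.0389
```

Emit:
arm_command(increments=[{"dx":2,"dy":1,"dz":0,"wx":0,"wy":0,"wz":0,"grip":3},{"dx":5,"dy":3.5,"dz":0,"wx":0,"wy":0,"wz":0,"grip":3},{"dx":8.5,"dy":6,"dz":0,"wx":0,"wy":0,"wz":0,"grip":3},{"dx":12,"dy":9,"dz":0,"wx":0,"wy":0,"wz":0,"grip":3},{"dx":15.5,"dy":12,"dz":0,"wx":0,"wy":0,"wz":0,"grip":3},{"dx":19,"dy":14.5,"dz":0,"wx":0,"wy":0,"wz":0,"grip":3},{"dx":22.5,"dy":17,"dz":0,"wx":0,"wy":0,"wz":0,"grip":3},{"dx":25,"dy":19,"dz":0,"wx":0,"wy":0,"wz":0,"grip":3},{"dx":26.3,"dy":19.8,"dz":1,"wx":0,"wy":0,"wz":0,"grip":3},{"dx":26.3,"dy":19.8,"dz":3,"wx":0,"wy":0,"wz":0,"grip":3}])

```text
clock: 29.0
eef_pos: [0.6537, 0.0359, 0.1746]
tool_rot: [0.741, 0.671, 0.0, -0.0]
ft_force: [-0.4, -0.0, -1.2]
grip_width: 0.0388
grasp_force: 60.7
```

Emit:
arm_command(increments=[{"dx":0,"dy":0,"dz":1.5,"wx":0,"wy":0,"wz":0,"grip":3},{"dx":0,"dy":0,"dz":3,"wx":0,"wy":0,"wz":0,"grip":3},{"dx":0,"dy":0,"dz":3,"wx":0,"wy":0,"wz":0,"grip":3},{"dx":0,"dy":0,"dz":3,"wx":0,"wy":0,"wz":0,"grip":3}])

```text
clock: 29.4
eef_pos: [0.6513, 0.0333, 0.1449]
tool_rot: [0.742, 0.67, -0.001, -0.001]
ft_force: [-0.0, 0.7, -1.0]
grip_width: 0.0391
grasp_force: 60.7
```

Run:
```python
from h import *
go(.6535,.0335,.0895,1.469)
```

```text
d [0.05 0.23 5.54] w [-0.004  0.001 -0.001] at [0.6513 0.0333 0.1449] t 29.4 gw 0.0391
```

Emit:
arm_command(increments=[{"dx":0.03,"dy":0.1,"dz":2,"wx":0,"wy":0,"wz":0,"grip":3},{"dx":0.03,"dy":0.1,"dz":4,"wx":0,"wy":0,"wz":0,"grip":3},{"dx":0.03,"dy":0.1,"dz":5,"wx":0,"wy":0,"wz":0,"grip":3},{"dx":0.03,"dy":0.1,"dz":5.5,"wx":0,"wy":0,"wz":0,"grip":3},{"dx":0.03,"dy":0.1,"dz":5.65,"wx":0,"wy":0,"wz":0,"grip":3},{"dx":0.03,"dy":0.1,"dz":5.65,"wx":0,"wy":0,"wz":0,"grip":3}])

```text
clock: 30.0
eef_pos: [0.6542, 0.0341, 0.0908]
tool_rot: [0.742, 0.67, 0.0, 0.0]
ft_force: [0.6, 0.6, -1.1]
grip_width: 0.0386
grasp_force: 60.7
```

Emit:
arm_command(increments=[{"dx":0,"dy":0,"dz":0,"wx":0,"wy":0,"wz":0,"grip":4.5},{"dx":0,"dy":0,"dz":0,"wx":0,"wy":0,"wz":0,"grip":5.5},{"dx":0,"dy":0,"dz":0,"wx":0,"wy":0,"wz":0,"grip":5.5},{"dx":0,"dy":0,"dz":-3,"wx":0,"wy":0,"wz":0,"grip":5.5},{"dx":0,"dy":0,"dz":-7,"wx":0,"wy":0,"wz":0,"grip":5.5},{"dx":0,"dy":0,"dz":-11,"wx":0,"wy":0,"wz":0,"grip":5.5},{"dx":0,"dy":0,"dz":-14,"wx":0,"wy":0,"wz":0,"grip":6.5},{"dx":0,"dy":0,"dz":-15,"wx":0,"wy":0,"wz":0,"grip":6.5},{"dx":0,"dy":0,"dz":-15,"wx":0,"wy":0,"wz":0,"grip":6.5}])

```text
clock: 30.9
eef_pos: [0.6547, 0.0342, 0.2422]
tool_rot: [0.742, 0.67, 0.002, 0.001]
ft_force: [0.4, 0.5, -0.4]
grip_width: 0.0654
grasp_force: 0.0
```

```bash
cat > chk.py <<'E'
from h import *
import sys
c,p,d=shot('wrist')
cs,ps,ds=shot('scene')
for n,a in(('w',(c,p,d)),('s',(cs,ps,ds))): print(n);show(blobs(*a,.042,.13,(.38,.75,-.3,.3),15,white=100));rings(*a)
show(blobs(cs,ps,ds,.062,.09,(.40,.58,-.48,-.25),8))
if len(sys.argv)>2: save(sys.argv[2],p); save(sys.argv[2]+'s',ps)
go(*[float(x) for x in sys.argv[1].split(',')])
E
python3 chk.py .457,-.034,.12,1.469
```

```text
w
(155, 247) z 0.050 [ 0.4537 -0.0354] [ 0.4542 -0.0353] rect [ 0.4535 -0.0356] [0.0396 0.0378] 75.7
(421, 197) z 0.075 [0.746  0.0012] [0.7466 0.0015] rect [0.7459 0.0013] [0.0039 0.0183] 14.1
(324, 191) z 0.120 [0.6521 0.0321] [0.6522 0.0322] rect [0.6521 0.0314] [0.0389 0.0389] 84.0
(146, 181) z 0.050 [0.4649 0.0405] [0.4645 0.04  ] rect [0.4651 0.0401] [0.0397 0.0383] 73.3
(317, 133) z 0.120 [0.6516 0.0803] [0.6517 0.0804] rect [0.6516 0.08  ] [0.0394 0.0384] 84.1
(316, 69) z 0.120 [0.6566 0.1277] [0.6562 0.1277] rect [0.6565 0.1273] [0.0392 0.0385] 84.1
(319, 29) z 0.099 [0.6618 0.1576] [0.6623 0.1616] rect [0.6618 0.1563] [0.0176 0.1097] 84.1
(101, 14) z 0.050 [0.4669 0.1973] [0.4643 0.1974] rect [0.4664 0.1955] [0.0257 0.039 ] 84.2
ring 321.8 284.9 23.6 27.0 [ 0.6342 -0.1111]
ring 321.9 249.0 25.2 27.3 [ 0.6395 -0.063 ]
s
(352, 240) z 0.075 [0.6763 0.1319] [0.6763 0.1319] rect [0.6762 0.1319] [0.0096 0.0175] 17.0
(320, 229) z 0.075 [0.6706 0.0327] [0.6672 0.0329] rect [0.6708 0.0329] [0.0151 0.0317] 1.2
(354, 227) z 0.120 [0.6605 0.1287] [0.6607 0.1301] rect [0.6613 0.1286] [0.0417 0.0365] 14.5
(363, 239) z 0.099 [0.6768 0.1616] [0.6768 0.1605] rect [0.6751 0.1623] [0.017  0.1325] 83.9
(338, 221) z 0.120 [0.6552 0.0818] [0.6561 0.0816] rect [0.6551 0.0823] [0.0432 0.0385] 3.4
(322, 217) z 0.120 [0.6554 0.0342] [0.6537 0.0327] rect [0.6551 0.033 ] [0.0459 0.0372] 15.9
(389, 193) z 0.050 [0.4704 0.2046] [0.4698 0.2047] rect [0.4698 0.2047] [0.0398 0.0349] 11.7
(340, 180) z 0.050 [0.4675 0.0425] [0.4669 0.0424] rect [0.4669 0.043 ] [0.0394 0.036 ] 17.1
(219, 153) z 0.069 [ 0.4952 -0.3663] [ 0.4933 -0.3669] rect [ 0.4952 -0.3671] [0.061  0.0179] 87.8
d [ -8.76 -18.79  11.88] w [-0.002  0.    -0.   ] at [0.6531 0.0341 0.2384] t 31.0 gw 0.065
```

Emit:
arm_command(increments=[{"dx":-0.5,"dy":-2,"dz":0,"wx":0,"wy":0,"wz":0,"grip":6.5},{"dx":-2,"dy":-5,"dz":0,"wx":0,"wy":0,"wz":0,"grip":6.5},{"dx":-4,"dy":-9,"dz":0,"wx":0,"wy":0,"wz":0,"grip":6.5},{"dx":-6,"dy":-12.5,"dz":1,"wx":0,"wy":0,"wz":0,"grip":6.5},{"dx":-7.5,"dy":-16,"dz":3,"wx":0,"wy":0,"wz":0,"grip":6.5},{"dx":-8.5,"dy":-18.2,"dz":6,"wx":0,"wy":0,"wz":0,"grip":6.5},{"dx":-8.7,"dy":-18.7,"dz":9,"wx":0,"wy":0,"wz":0,"grip":6.5},{"dx":-8.7,"dy":-18.7,"dz":11.5,"wx":0,"wy":0,"wz":0,"grip":6.5},{"dx":-8.7,"dy":-18.7,"dz":11.5,"wx":0,"wy":0,"wz":0,"grip":6.5},{"dx":-8.7,"dy":-18.7,"dz":11.5,"wx":0,"wy":0,"wz":0,"grip":6.5}])

```text
clock: 32.0
eef_pos: [0.4576, -0.0333, 0.1239]
tool_rot: [0.742, 0.67, -0.001, -0.001]
ft_force: [-0.6, -0.5, 0.4]
grip_width: 0.065
grasp_force: 0.0
```

Run:
```python
from h import *
go(.457,-.034,.021,1.469)
```

```text
d [-7.000e-02 -1.000e-02  1.029e+01] w [-0.004  0.    -0.   ] at [ 0.4576 -0.0333  0.1239] t 32.0 gw 0.065
```

Emit:
arm_command(increments=[{"dx":0,"dy":0,"dz":3,"wx":0,"wy":0,"wz":0,"grip":6.5},{"dx":0,"dy":0,"dz":6.5,"wx":0,"wy":0,"wz":0,"grip":6.5},{"dx":0,"dy":0,"dz":9.2,"wx":0,"wy":0,"wz":0,"grip":6.5},{"dx":0,"dy":0,"dz":10.3,"wx":0,"wy":0,"wz":0,"grip":6.5},{"dx":0,"dy":0,"dz":10.3,"wx":0,"wy":0,"wz":0,"grip":6},{"dx":0,"dy":0,"dz":10.3,"wx":0,"wy":0,"wz":0,"grip":5},{"dx":0,"dy":0,"dz":10.3,"wx":0,"wy":0,"wz":0,"grip":4},{"dx":0,"dy":0,"dz":10.3,"wx":0,"wy":0,"wz":0,"grip":3},{"dx":0,"dy":0,"dz":10.3,"wx":0,"wy":0,"wz":0,"grip":3},{"dx":0,"dy":0,"dz":10.3,"wx":0,"wy":0,"wz":0,"grip":3}])

```text
clock: 33.0
eef_pos: [0.4603, -0.0335, 0.0239]
tool_rot: [0.742, 0.67, 0.001, 0.001]
ft_force: [-0.8, -0.4, 5.7]
grip_width: 0.0384
grasp_force: 59.9
```

Emit:
arm_command(increments=[{"dx":0,"dy":0,"dz":-2,"wx":0,"wy":0,"wz":0,"grip":3},{"dx":0,"dy":0,"dz":-5,"wx":0,"wy":0,"wz":0,"grip":3},{"dx":0,"dy":0,"dz":-9,"wx":0,"wy":0,"wz":0,"grip":3},{"dx":0,"dy":0,"dz":-13,"wx":0,"wy":0,"wz":0,"grip":3},{"dx":0,"dy":0,"dz":-16,"wx":0,"wy":0,"wz":0,"grip":3},{"dx":0,"dy":0,"dz":-16,"wx":0,"wy":0,"wz":0,"grip":3},{"dx":0,"dy":0,"dz":-16,"wx":0,"wy":0,"wz":0,"grip":3}])

```text
clock: 33.7
eef_pos: [0.4594, -0.0335, 0.1831]
tool_rot: [0.742, 0.67, 0.001, 0.001]
ft_force: [0.1, 0.4, -0.7]
grip_width: 0.0384
grasp_force: 60.4
```

Run:
```python
from h import *
go(.647,-.014,.105,1.469)
```

```text
d [ 3.85 18.44  7.86] w [ 0.003 -0.    -0.   ] at [ 0.4594 -0.0335  0.1831] t 33.7 gw 0.0384
```

Emit:
arm_command(increments=[{"dx":0.5,"dy":2,"dz":0,"wx":0,"wy":0,"wz":0,"grip":3},{"dx":1,"dy":5,"dz":0,"wx":0,"wy":0,"wz":0,"grip":3},{"dx":2,"dy":8.5,"dz":0,"wx":0,"wy":0,"wz":0,"grip":3},{"dx":2.7,"dy":12,"dz":0,"wx":0,"wy":0,"wz":0,"grip":3},{"dx":3.3,"dy":15.5,"dz":0,"wx":0,"wy":0,"wz":0,"grip":3},{"dx":3.8,"dy":18,"dz":0,"wx":0,"wy":0,"wz":0,"grip":3},{"dx":3.8,"dy":18.4,"dz":2,"wx":0,"wy":0,"wz":0,"grip":3},{"dx":3.8,"dy":18.4,"dz":5,"wx":0,"wy":0,"wz":0,"grip":3},{"dx":3.8,"dy":18.4,"dz":6,"wx":0,"wy":0,"wz":0,"grip":3},{"dx":3.8,"dy":18.4,"dz":6,"wx":0,"wy":0,"wz":0,"grip":3}])

```text
clock: 34.7
eef_pos: [0.6428, -0.0143, 0.118]
tool_rot: [0.742, 0.67, -0.003, -0.003]
ft_force: [-0.0, 1.0, -0.7]
grip_width: 0.0386
grasp_force: 60.6
```

Emit:
arm_command(increments=[{"dx":0,"dy":0,"dz":0,"wx":0,"wy":0,"wz":0,"grip":3},{"dx":0,"dy":0,"dz":0,"wx":0,"wy":0,"wz":0,"grip":3}])

```text
clock: 34.9
eef_pos: [0.6465, -0.0144, 0.1236]
tool_rot: [0.742, 0.67, 0.001, 0.001]
ft_force: [0.1, -0.5, -0.1]
grip_width: 0.0385
grasp_force: 60.6
```

Run:
```python
from h import *
go(.647,-.014,.0655,1.469)
```

```text
d [0.04 0.03 5.81] w [ 0.003 -0.    -0.   ] at [ 0.6465 -0.0144  0.1236] t 34.9 gw 0.0385
```

Emit:
arm_command(increments=[{"dx":0.03,"dy":0,"dz":2,"wx":0,"wy":0,"wz":0,"grip":3},{"dx":0.03,"dy":0,"dz":4,"wx":0,"wy":0,"wz":0,"grip":3},{"dx":0.03,"dy":0,"dz":5.2,"wx":0,"wy":0,"wz":0,"grip":3},{"dx":0.03,"dy":0,"dz":5.7,"wx":0,"wy":0,"wz":0,"grip":3},{"dx":0.03,"dy":0,"dz":5.85,"wx":0,"wy":0,"wz":0,"grip":3},{"dx":0.03,"dy":0,"dz":5.85,"wx":0,"wy":0,"wz":0,"grip":3}])

```text
clock: 35.5
eef_pos: [0.6464, -0.0141, 0.0644]
tool_rot: [0.742, 0.67, 0.001, 0.001]
ft_force: [0.4, -0.1, -0.9]
grip_width: 0.0381
grasp_force: 60.8
```

Emit:
arm_command(increments=[{"dx":0,"dy":0,"dz":0,"wx":0,"wy":0,"wz":0,"grip":4.5},{"dx":0,"dy":0,"dz":0,"wx":0,"wy":0,"wz":0,"grip":5.5},{"dx":0,"dy":0,"dz":0,"wx":0,"wy":0,"wz":0,"grip":5.5},{"dx":0,"dy":0,"dz":-3,"wx":0,"wy":0,"wz":0,"grip":5.5},{"dx":0,"dy":0,"dz":-7,"wx":0,"wy":0,"wz":0,"grip":5.5},{"dx":0,"dy":0,"dz":-11,"wx":0,"wy":0,"wz":0,"grip":5.5},{"dx":0,"dy":0,"dz":-14,"wx":0,"wy":0,"wz":0,"grip":6.5},{"dx":0,"dy":0,"dz":-16,"wx":0,"wy":0,"wz":0,"grip":6.5},{"dx":0,"dy":0,"dz":-16,"wx":0,"wy":0,"wz":0,"grip":6.5}])

```text
clock: 36.4
eef_pos: [0.6478, -0.0141, 0.228]
tool_rot: [0.742, 0.67, 0.003, 0.003]
ft_force: [0.3, -0.2, -0.3]
grip_width: 0.0649
grasp_force: 0.0
```

```bash
python3 chk.py .4685,.0415,.12,1.469
```

```text
w
(324, 186) z 0.090 [ 0.6453 -0.0167] [ 0.6454 -0.0164] rect [ 0.6453 -0.0172] [0.0389 0.0384] 83.9
(432, 143) z 0.075 [0.7459 0.0083] [0.7484 0.0089] rect [0.7463 0.0085] [0.006 0.032] 1.8
(131, 137) z 0.050 [0.465  0.0403] [0.4651 0.0397] rect [0.4649 0.0399] [0.0388 0.0393] 5.1
(326, 135) z 0.120 [0.6521 0.032 ] [0.6522 0.0319] rect [0.6523 0.0313] [0.039  0.0394] 84.1
(318, 67) z 0.120 [0.6517 0.0801] [0.6513 0.0802] rect [0.6516 0.0798] [0.0389 0.0384] 84.2
(318, 10) z 0.120 [0.6558 0.1153] [0.6564 0.1202] rect [0.6558 0.1136] [0.0156 0.0355] 84.2
ring 322.9 254.3 26.8 30.2 [ 0.6346 -0.1109]
s
(358, 249) z 0.098 [0.7119 0.1574] [0.7136 0.1594] rect [0.7131 0.1573] [0.0144 0.0546] 83.8
(319, 229) z 0.074 [0.6701 0.0322] [0.6674 0.0315] rect [0.6706 0.0315] [0.0151 0.0346] 1.2
(354, 227) z 0.120 [0.6598 0.1287] [0.6615 0.1287] rect [0.6596 0.1283] [0.0385 0.0367] 14.5
(366, 230) z 0.100 [0.6482 0.1636] [0.6468 0.1621] rect [0.6464 0.164 ] [0.0154 0.0741] 85.4
(338, 221) z 0.120 [0.6552 0.0817] [0.6561 0.0816] rect [0.655  0.0819] [0.0387 0.043 ] 88.5
(321, 217) z 0.120 [0.6567 0.0327] [0.6564 0.0328] rect [0.6553 0.0331] [0.0459 0.037 ] 16.9
(306, 216) z 0.090 [ 0.6491 -0.0149] [ 0.6505 -0.0152] rect [ 0.6483 -0.0144] [0.0406 0.0383] 17.0
(390, 193) z 0.050 [0.4695 0.2052] [0.4697 0.2047] rect [0.4695 0.2049] [0.0378 0.0361] 17.1
(340, 180) z 0.050 [0.4683 0.0425] [0.4674 0.0423] rect [0.4686 0.0435] [0.0436 0.0356] 15.4
(219, 154) z 0.070 [ 0.4961 -0.3654] [ 0.4959 -0.3656] rect [ 0.4967 -0.3658] [0.0628 0.0195] 87.8
d [  3.72 -18.2   10.32] w [ 0. -0. -0.] at [ 0.6458 -0.014   0.2232] t 36.5 gw 0.0645
```

Emit:
arm_command(increments=[{"dx":0.5,"dy":-2,"dz":0,"wx":0,"wy":0,"wz":0,"grip":6.5},{"dx":1,"dy":-5,"dz":0,"wx":0,"wy":0,"wz":0,"grip":6.5},{"dx":2,"dy":-9,"dz":0,"wx":0,"wy":0,"wz":0,"grip":6.5},{"dx":3,"dy":-12.5,"dz":1,"wx":0,"wy":0,"wz":0,"grip":6.5},{"dx":3.5,"dy":-16,"dz":3,"wx":0,"wy":0,"wz":0,"grip":6.5},{"dx":3.7,"dy":-18,"dz":6,"wx":0,"wy":0,"wz":0,"grip":6.5},{"dx":3.7,"dy":-18.1,"dz":9,"wx":0,"wy":0,"wz":0,"grip":6.5},{"dx":3.7,"dy":-18.1,"dz":10,"wx":0,"wy":0,"wz":0,"grip":6.5},{"dx":3.7,"dy":-18.1,"dz":10,"wx":0,"wy":0,"wz":0,"grip":6.5},{"dx":3.7,"dy":-18.1,"dz":10,"wx":0,"wy":0,"wz":0,"grip":6.5}])

```text
clock: 37.5
eef_pos: [0.4701, 0.0411, 0.1236]
tool_rot: [0.742, 0.67, 0.0, 0.0]
ft_force: [0.7, 0.2, 0.3]
grip_width: 0.0651
grasp_force: 0.0
```

Run:
```python
from h import *
go(.468,.0415,.021,1.469)
```

```text
d [ 0.02 -0.22 10.26] w [ 0.  0. -0.] at [0.4701 0.0411 0.1236] t 37.5 gw 0.0651
```

Emit:
arm_command(increments=[{"dx":0,"dy":-0.15,"dz":3,"wx":0,"wy":0,"wz":0,"grip":6.5},{"dx":0,"dy":-0.15,"dz":6.5,"wx":0,"wy":0,"wz":0,"grip":6.5},{"dx":0,"dy":-0.15,"dz":9.2,"wx":0,"wy":0,"wz":0,"grip":6.5},{"dx":0,"dy":-0.15,"dz":10.3,"wx":0,"wy":0,"wz":0,"grip":6.5},{"dx":0,"dy":-0.15,"dz":10.3,"wx":0,"wy":0,"wz":0,"grip":6},{"dx":0,"dy":-0.15,"dz":10.3,"wx":0,"wy":0,"wz":0,"grip":5},{"dx":0,"dy":-0.15,"dz":10.3,"wx":0,"wy":0,"wz":0,"grip":4},{"dx":0,"dy":-0.15,"dz":10.3,"wx":0,"wy":0,"wz":0,"grip":3},{"dx":0,"dy":-0.15,"dz":10.3,"wx":0,"wy":0,"wz":0,"grip":3},{"dx":0,"dy":-0.15,"dz":10.3,"wx":0,"wy":0,"wz":0,"grip":3}])

```text
clock: 38.5
eef_pos: [0.4696, 0.0415, 0.0224]
tool_rot: [0.742, 0.67, 0.002, 0.001]
ft_force: [-0.7, 0.2, 6.2]
grip_width: 0.0384
grasp_force: 60.0
```

Emit:
arm_command(increments=[{"dx":0,"dy":0,"dz":-2,"wx":0,"wy":0,"wz":0,"grip":3},{"dx":0,"dy":0,"dz":-5,"wx":0,"wy":0,"wz":0,"grip":3},{"dx":0,"dy":0,"dz":-9,"wx":0,"wy":0,"wz":0,"grip":3},{"dx":0,"dy":0,"dz":-13,"wx":0,"wy":0,"wz":0,"grip":3},{"dx":0,"dy":0,"dz":-16,"wx":0,"wy":0,"wz":0,"grip":3},{"dx":0,"dy":0,"dz":-16,"wx":0,"wy":0,"wz":0,"grip":3},{"dx":0,"dy":0,"dz":-16,"wx":0,"wy":0,"wz":0,"grip":3}])

```text
clock: 39.2
eef_pos: [0.4685, 0.0414, 0.1815]
tool_rot: [0.742, 0.67, 0.001, 0.001]
ft_force: [1.1, -0.5, -1.7]
grip_width: 0.0384
grasp_force: 60.4
```

Run:
```python
from h import *
go(.6415,-.0615,.12,1.469)
```

```text
d [-8.48 18.24  6.2 ] w [ 0.003 -0.001 -0.   ] at [0.4685 0.0414 0.1815] t 39.2 gw 0.0384
```

Emit:
arm_command(increments=[{"dx":-1,"dy":2,"dz":0,"wx":0,"wy":0,"wz":0,"grip":3},{"dx":-2.5,"dy":5,"dz":0,"wx":0,"wy":0,"wz":0,"grip":3},{"dx":-4,"dy":8.5,"dz":0,"wx":0,"wy":0,"wz":0,"grip":3},{"dx":-5.5,"dy":12,"dz":0,"wx":0,"wy":0,"wz":0,"grip":3},{"dx":-7,"dy":15.5,"dz":0,"wx":0,"wy":0,"wz":0,"grip":3},{"dx":-8.4,"dy":17.8,"dz":0,"wx":0,"wy":0,"wz":0,"grip":3},{"dx":-8.5,"dy":18.2,"dz":2,"wx":0,"wy":0,"wz":0,"grip":3},{"dx":-8.5,"dy":18.2,"dz":5,"wx":0,"wy":0,"wz":0,"grip":3},{"dx":-8.5,"dy":18.2,"dz":6,"wx":0,"wy":0,"wz":0,"grip":3},{"dx":-8.5,"dy":18.2,"dz":6,"wx":0,"wy":0,"wz":0,"grip":3}])

```text
clock: 40.2
eef_pos: [0.6375, -0.0614, 0.1165]
tool_rot: [0.742, 0.67, -0.003, -0.003]
ft_force: [-0.1, 0.5, -0.5]
grip_width: 0.0385
grasp_force: 60.6
```

Emit:
arm_command(increments=[{"dx":0,"dy":0,"dz":0,"wx":0,"wy":0,"wz":0,"grip":3},{"dx":0,"dy":0,"dz":0,"wx":0,"wy":0,"wz":0,"grip":3}])

```text
clock: 40.4
eef_pos: [0.6412, -0.0616, 0.1221]
tool_rot: [0.742, 0.67, 0.001, 0.001]
ft_force: [0.9, 1.1, -1.4]
grip_width: 0.0384
grasp_force: 60.6
```

Run:
```python
from h import *
go(.6415,-.0615,.064,1.469)
```

```text
d [0.01 0.01 5.81] w [ 0.003 -0.     0.   ] at [ 0.6412 -0.0616  0.1221] t 40.4 gw 0.0384
```

Emit:
arm_command(increments=[{"dx":0,"dy":0,"dz":2,"wx":0,"wy":0,"wz":0,"grip":3},{"dx":0,"dy":0,"dz":4,"wx":0,"wy":0,"wz":0,"grip":3},{"dx":0,"dy":0,"dz":5.2,"wx":0,"wy":0,"wz":0,"grip":3},{"dx":0,"dy":0,"dz":5.7,"wx":0,"wy":0,"wz":0,"grip":3},{"dx":0,"dy":0,"dz":5.8,"wx":0,"wy":0,"wz":0,"grip":3},{"dx":0,"dy":0,"dz":5.8,"wx":0,"wy":0,"wz":0,"grip":3}])

```text
clock: 41.0
eef_pos: [0.641, -0.0618, 0.0634]
tool_rot: [0.742, 0.67, 0.001, 0.001]
ft_force: [-0.6, 0.5, -0.4]
grip_width: 0.0386
grasp_force: 60.8
```

Emit:
arm_command(increments=[{"dx":0,"dy":0,"dz":0,"wx":0,"wy":0,"wz":0,"grip":4.5},{"dx":0,"dy":0,"dz":0,"wx":0,"wy":0,"wz":0,"grip":5.5},{"dx":0,"dy":0,"dz":0,"wx":0,"wy":0,"wz":0,"grip":5.5},{"dx":0,"dy":0,"dz":-3,"wx":0,"wy":0,"wz":0,"grip":5.5},{"dx":0,"dy":0,"dz":-7,"wx":0,"wy":0,"wz":0,"grip":5.5},{"dx":0,"dy":0,"dz":-11,"wx":0,"wy":0,"wz":0,"grip":5.5},{"dx":0,"dy":0,"dz":-14,"wx":0,"wy":0,"wz":0,"grip":6.5},{"dx":0,"dy":0,"dz":-16,"wx":0,"wy":0,"wz":0,"grip":6.5},{"dx":0,"dy":0,"dz":-16,"wx":0,"wy":0,"wz":0,"grip":6.5}])

```text
clock: 41.9
eef_pos: [0.6424, -0.062, 0.2271]
tool_rot: [0.742, 0.67, 0.003, 0.003]
ft_force: [0.5, 0.0, -0.5]
grip_width: 0.0651
grasp_force: 0.0
```

```bash
python3 chk.py .4705,.204,.12,1.469 | grep -v "z 0.1[0-9]"
```

```text
w
(324, 185) z 0.090 [ 0.6401 -0.0631] [ 0.6401 -0.0624] rect [ 0.6405 -0.0635] [0.0397 0.039 ] 82.8
(324, 131) z 0.090 [ 0.6454 -0.0168] [ 0.6454 -0.0169] rect [ 0.6453 -0.0175] [0.039  0.0388] 84.1
(438, 94) z 0.075 [0.7458 0.0024] [0.7465 0.0028] rect [0.7457 0.0025] [0.0038 0.0201] 11.9
(439, 72) z 0.075 [0.7466 0.02  ] [0.7467 0.0197] rect [0.7465 0.0198] [0.0126 0.0029] 68.5
s
(320, 229) z 0.076 [0.6711 0.0336] [0.6681 0.0331] rect [0.6712 0.0332] [0.0143 0.0317] 1.2
(306, 216) z 0.090 [ 0.6495 -0.0153] [ 0.6522 -0.0146] rect [ 0.6488 -0.0157] [0.0406 0.0412] 17.0
(292, 211) z 0.090 [ 0.644  -0.0611] [ 0.6455 -0.0608] rect [ 0.6445 -0.0606] [0.0415 0.0357] 18.2
(389, 193) z 0.050 [0.4701 0.2047] [0.4698 0.2047] rect [0.4698 0.2047] [0.0398 0.0349] 11.7
(219, 153) z 0.069 [ 0.4949 -0.3653] [ 0.4934 -0.3669] rect [ 0.4946 -0.3671] [0.0612 0.0173] 85.2
d [ 24.71 -19.62  10.23] w [ 0.001 -0.    -0.   ] at [ 0.6404 -0.0617  0.2224] t 42.0 gw 0.065
```

Emit:
arm_command(increments=[{"dx":2,"dy":-1.5,"dz":0,"wx":0,"wy":0,"wz":0,"grip":6.5},{"dx":5,"dy":-4,"dz":0,"wx":0,"wy":0,"wz":0,"grip":6.5},{"dx":8.5,"dy":-7,"dz":0,"wx":0,"wy":0,"wz":0,"grip":6.5},{"dx":12,"dy":-10,"dz":0,"wx":0,"wy":0,"wz":0,"grip":6.5},{"dx":15.5,"dy":-13,"dz":0,"wx":0,"wy":0,"wz":0,"grip":6.5},{"dx":19,"dy":-16,"dz":1,"wx":0,"wy":0,"wz":0,"grip":6.5},{"dx":22.5,"dy":-18.5,"dz":4,"wx":0,"wy":0,"wz":0,"grip":6.5},{"dx":24.6,"dy":-19.6,"dz":7,"wx":0,"wy":0,"wz":0,"grip":6.5},{"dx":24.7,"dy":-19.7,"dz":10,"wx":0,"wy":0,"wz":0,"grip":6.5},{"dx":24.7,"dy":-19.7,"dz":10,"wx":0,"wy":0,"wz":0,"grip":6.5}])

```text
clock: 43.0
eef_pos: [0.4642, 0.2029, 0.1167]
tool_rot: [0.741, 0.671, -0.006, -0.002]
ft_force: [-0.9, 0.1, -0.4]
grip_width: 0.0651
grasp_force: 0.0
```

Emit:
arm_command(increments=[{"dx":0,"dy":0,"dz":0,"wx":0,"wy":0,"wz":0,"grip":6.5},{"dx":0,"dy":0,"dz":0,"wx":0,"wy":0,"wz":0,"grip":6.5}])

```text
clock: 43.2
eef_pos: [0.4706, 0.2038, 0.1235]
tool_rot: [0.743, 0.67, 0.001, 0.0]
ft_force: [0.2, -0.5, 0.6]
grip_width: 0.065
grasp_force: 0.0
```

Run:
```python
from h import *
go(.4705,.204,.021,1.469)
```

```text
d [ 1.000e-02 -2.000e-02  1.025e+01] w [ 0.001 -0.001 -0.001] at [0.4706 0.2038 0.1235] t 43.2 gw 0.065
```

Emit:
arm_command(increments=[{"dx":0,"dy":0,"dz":3,"wx":0,"wy":0,"wz":0,"grip":6.5},{"dx":0,"dy":0,"dz":6.5,"wx":0,"wy":0,"wz":0,"grip":6.5},{"dx":0,"dy":0,"dz":9.2,"wx":0,"wy":0,"wz":0,"grip":6.5},{"dx":0,"dy":0,"dz":10.3,"wx":0,"wy":0,"wz":0,"grip":6.5},{"dx":0,"dy":0,"dz":10.3,"wx":0,"wy":0,"wz":0,"grip":6},{"dx":0,"dy":0,"dz":10.3,"wx":0,"wy":0,"wz":0,"grip":5},{"dx":0,"dy":0,"dz":10.3,"wx":0,"wy":0,"wz":0,"grip":4},{"dx":0,"dy":0,"dz":10.3,"wx":0,"wy":0,"wz":0,"grip":3},{"dx":0,"dy":0,"dz":10.3,"wx":0,"wy":0,"wz":0,"grip":3},{"dx":0,"dy":0,"dz":10.3,"wx":0,"wy":0,"wz":0,"grip":3}])

```text
clock: 44.2
eef_pos: [0.4711, 0.2047, 0.0216]
tool_rot: [0.742, 0.67, 0.002, 0.001]
ft_force: [-0.5, -0.7, 6.8]
grip_width: 0.0386
grasp_force: 60.2
```

Emit:
arm_command(increments=[{"dx":0,"dy":0,"dz":-2,"wx":0,"wy":0,"wz":0,"grip":3},{"dx":0,"dy":0,"dz":-5,"wx":0,"wy":0,"wz":0,"grip":3},{"dx":0,"dy":0,"dz":-9,"wx":0,"wy":0,"wz":0,"grip":3},{"dx":0,"dy":0,"dz":-13,"wx":0,"wy":0,"wz":0,"grip":3},{"dx":0,"dy":0,"dz":-16,"wx":0,"wy":0,"wz":0,"grip":3},{"dx":0,"dy":0,"dz":-16,"wx":0,"wy":0,"wz":0,"grip":3},{"dx":0,"dy":0,"dz":-16,"wx":0,"wy":0,"wz":0,"grip":3}])

```text
clock: 44.9
eef_pos: [0.47, 0.2043, 0.1805]
tool_rot: [0.742, 0.67, 0.001, 0.0]
ft_force: [-0.2, -0.3, -2.1]
grip_width: 0.0384
grasp_force: 60.4
```

Run:
```python
from h import *
go(.6365,-.1095,.175,1.469)
```

```text
d [-29.52  19.75   0.56] w [ 0.002 -0.001 -0.   ] at [0.47   0.2043 0.1805] t 44.9 gw 0.0384
```

Emit:
arm_command(increments=[{"dx":-2,"dy":1,"dz":0,"wx":0,"wy":0,"wz":0,"grip":3},{"dx":-5,"dy":3.5,"dz":0,"wx":0,"wy":0,"wz":0,"grip":3},{"dx":-9,"dy":6,"dz":0,"wx":0,"wy":0,"wz":0,"grip":3},{"dx":-13,"dy":8.5,"dz":0,"wx":0,"wy":0,"wz":0,"grip":3},{"dx":-17,"dy":11,"dz":0,"wx":0,"wy":0,"wz":0,"grip":3},{"dx":-21,"dy":14,"dz":0,"wx":0,"wy":0,"wz":0,"grip":3},{"dx":-25,"dy":17,"dz":0,"wx":0,"wy":0,"wz":0,"grip":3},{"dx":-28,"dy":19,"dz":0,"wx":0,"wy":0,"wz":0,"grip":3},{"dx":-29.5,"dy":19.7,"dz":0,"wx":0,"wy":0,"wz":0,"grip":3},{"dx":-29.5,"dy":19.7,"dz":0,"wx":0,"wy":0,"wz":0,"grip":3}])

```text
clock: 45.9
eef_pos: [0.6347, -0.1116, 0.1768]
tool_rot: [0.743, 0.669, -0.001, -0.001]
ft_force: [-1.0, 0.3, -0.5]
grip_width: 0.0387
grasp_force: 60.6
```

Emit:
arm_command(increments=[{"dx":0,"dy":0,"dz":2,"wx":0,"wy":0,"wz":0,"grip":3},{"dx":0,"dy":0,"dz":5,"wx":0,"wy":0,"wz":0,"grip":3},{"dx":0,"dy":0,"dz":6,"wx":0,"wy":0,"wz":0,"grip":3},{"dx":0,"dy":0,"dz":6,"wx":0,"wy":0,"wz":0,"grip":3},{"dx":0,"dy":0,"dz":6,"wx":0,"wy":0,"wz":0,"grip":3}])

```text
clock: 46.4
eef_pos: [0.6355, -0.1085, 0.1201]
tool_rot: [0.742, 0.671, 0.0, -0.0]
ft_force: [-0.5, -0.7, 0.8]
grip_width: 0.0384
grasp_force: 60.5
```

Run:
```python
from h import *
go(.6365,-.1095,.063,1.469)
```

```text
d [-0.09  0.11  5.71] w [ 0.    -0.     0.001] at [ 0.6355 -0.1085  0.1201] t 46.4 gw 0.0384
```

Emit:
arm_command(increments=[{"dx":0,"dy":0.1,"dz":2,"wx":0,"wy":0,"wz":0,"grip":3},{"dx":0,"dy":0.1,"dz":4,"wx":0,"wy":0,"wz":0,"grip":3},{"dx":0,"dy":0.1,"dz":5.2,"wx":0,"wy":0,"wz":0,"grip":3},{"dx":0,"dy":0.1,"dz":5.6,"wx":0,"wy":0,"wz":0,"grip":3},{"dx":0,"dy":0.1,"dz":5.75,"wx":0,"wy":0,"wz":0,"grip":3},{"dx":0,"dy":0.1,"dz":5.75,"wx":0,"wy":0,"wz":0,"grip":3}])

```text
clock: 47.0
eef_pos: [0.6371, -0.1096, 0.0629]
tool_rot: [0.742, 0.67, 0.001, 0.001]
ft_force: [0.6, 0.2, -1.5]
grip_width: 0.0383
grasp_force: 60.5
```

Emit:
arm_command(increments=[{"dx":0,"dy":0,"dz":0,"wx":0,"wy":0,"wz":0,"grip":4.5},{"dx":0,"dy":0,"dz":0,"wx":0,"wy":0,"wz":0,"grip":5.5},{"dx":0,"dy":0,"dz":0,"wx":0,"wy":0,"wz":0,"grip":5.5},{"dx":0,"dy":0,"dz":-3,"wx":0,"wy":0,"wz":0,"grip":5.5},{"dx":0,"dy":0,"dz":-7,"wx":0,"wy":0,"wz":0,"grip":5.5},{"dx":0,"dy":0,"dz":-11,"wx":0,"wy":0,"wz":0,"grip":5.5},{"dx":0,"dy":0,"dz":-15,"wx":0,"wy":0,"wz":0,"grip":6.5},{"dx":0,"dy":0,"dz":-18,"wx":0,"wy":0,"wz":0,"grip":5},{"dx":0,"dy":0,"dz":-18,"wx":0,"wy":0,"wz":0,"grip":5}])

```text
clock: 47.9
eef_pos: [0.6391, -0.1101, 0.2488]
tool_rot: [0.742, 0.67, 0.004, 0.005]
ft_force: [1.1, -0.2, 0.2]
grip_width: 0.05
grasp_force: 0.0
```

```bash
python3 chk.py .629,-.182,.19,3.044 w9
python3 - <<'E'
from h import *
cs,ps,ds=shot('scene');show(blobs(cs,ps,ds,.122,.14,(.55,.72,-.3,-.12),8))
E
```

```text
w
(322, 178) z 0.090 [ 0.6363 -0.1107] [ 0.6363 -0.1105] rect [ 0.6363 -0.1111] [0.0382 0.0389] 84.0
(321, 126) z 0.090 [ 0.6401 -0.0633] [ 0.6399 -0.0632] rect [ 0.6405 -0.0634] [0.0389 0.0389] 84.0
(321, 71) z 0.090 [ 0.6454 -0.0171] [ 0.6455 -0.017 ] rect [ 0.6455 -0.0174] [0.0384 0.0387] 84.1
(434, 27) z 0.075 [0.7459 0.009 ] [0.7481 0.0093] rect [0.7463 0.009 ] [0.0052 0.0307] 0.2
(324, 12) z 0.120 [0.6519 0.0216] [0.6521 0.0268] rect [0.6514 0.0196] [0.0196 0.0378] 84.2
s
(319, 229) z 0.076 [0.6713 0.0325] [0.6702 0.0322] rect [0.6715 0.0322] [0.03   0.0139] 89.0
(362, 239) z 0.099 [0.6789 0.1605] [0.681  0.1629] rect [0.6794 0.1607] [0.0179 0.1102] 81.9
(354, 227) z 0.120 [0.6586 0.1292] [0.6582 0.1294] rect [0.6594 0.1297] [0.0389 0.0395] 14.5
(338, 221) z 0.120 [0.6544 0.0825] [0.6543 0.0817] rect [0.6552 0.0835] [0.042  0.0371] 17.0
(321, 217) z 0.120 [0.6558 0.0332] [0.6546 0.032 ] rect [0.6566 0.0336] [0.0426 0.0372] 16.9
(306, 216) z 0.090 [ 0.6491 -0.0156] [ 0.6505 -0.0153] rect [ 0.6486 -0.0158] [0.0406 0.0412] 17.0
(292, 211) z 0.090 [ 0.644  -0.0609] [ 0.6455 -0.0608] rect [ 0.6446 -0.0606] [0.0415 0.0357] 18.2
(277, 206) z 0.090 [ 0.64   -0.1083] [ 0.6404 -0.1085] rect [ 0.641  -0.1074] [0.0418 0.0392] 17.0
(219, 153) z 0.070 [ 0.4957 -0.3662] [ 0.4957 -0.3657] rect [ 0.4959 -0.3659] [0.0628 0.0185] 88.0
d [-7.27 -0.07  5.31] w [ 0.002  0.002 -1.575] at [ 0.6369 -0.1097  0.243 ] t 48.0 gw 0.0502
(255, 190) z 0.131 [ 0.6305 -0.1786] [ 0.6314 -0.1791] rect [ 0.6313 -0.1791] [0.015  0.0308] 81.3
```

View pics/w9.png

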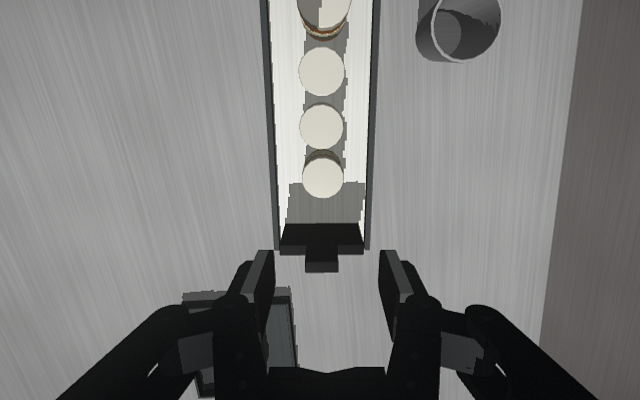

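All six jars are in line: the short caps show at (322,178), (321,126) and (321,71), and the open stop is at (322,240). Next I turn the gripper to fetch the stop.

Emit:
arm_command(increments=[{"dx":-1,"dy":0,"dz":0,"wx":0,"wy":0,"wz":-0.14,"grip":4},{"dx":-2,"dy":0,"dz":0,"wx":0,"wy":0,"wz":-0.28,"grip":4},{"dx":-3,"dy":0,"dz":0,"wx":0,"wy":0,"wz":-0.42,"grip":4},{"dx":-4,"dy":0,"dz":0,"wx":0,"wy":0,"wz":-0.56,"grip":4},{"dx":-5,"dy":0,"dz":0,"wx":0,"wy":0,"wz":-0.7,"grip":4},{"dx":-6,"dy":0,"dz":0,"wx":0,"wy":0,"wz":-0.84,"grip":4},{"dx":-7.2,"dy":0,"dz":0,"wx":0,"wy":0,"wz":-0.98,"grip":4},{"dx":-7.2,"dy":0,"dz":0,"wx":0,"wy":0,"wz":-1.12,"grip":4},{"dx":-7.2,"dy":0,"dz":0,"wx":0,"wy":0,"wz":-1.26,"grip":4},{"dx":-7.2,"dy":0,"dz":0,"wx":0,"wy":0,"wz":-1.4,"grip":4}])

```text
clock: 49.05
eef_pos: [0.628, -0.1811, 0.2392]
tool_rot: [0.133, 0.991, 0.0, -0.002]
ft_force: [-0.7, 0.3, 0.2]
grip_width: 0.0398
grasp_force: 0.0
```

Emit:
arm_command(increments=[{"dx":0,"dy":0,"dz":1,"wx":0,"wy":0,"wz":-0.14,"grip":4},{"dx":0,"dy":0,"dz":4,"wx":0,"wy":0,"wz":-0.175,"grip":4},{"dx":0,"dy":0,"dz":7,"wx":0,"wy":0,"wz":-0.175,"grip":4},{"dx":0,"dy":0,"dz":8,"wx":0,"wy":0,"wz":-0.175,"grip":4},{"dx":0,"dy":0,"dz":8,"wx":0,"wy":0,"wz":-0.175,"grip":4}])

```text
clock: 49.55
eef_pos: [0.6269, -0.1806, 0.1583]
tool_rot: [0.049, 0.999, 0.001, -0.004]
ft_force: [0.1, 0.1, 0.5]
grip_width: 0.0399
grasp_force: 0.0
```

Run:
```python
from h import *
go(.6295,-.1815,.103,3.044)
```

```text
d [-0.31 -0.07  5.53] w [ 0.001 -0.007 -0.   ] at [ 0.6269 -0.1806  0.1583] t 49.55 gw 0.0399
```

Emit:
arm_command(increments=[{"dx":-0.2,"dy":-0.1,"dz":2,"wx":0,"wy":0,"wz":0,"grip":4},{"dx":-0.2,"dy":-0.1,"dz":4.5,"wx":0,"wy":0,"wz":0,"grip":4},{"dx":-0.2,"dy":-0.1,"dz":5.6,"wx":0,"wy":0,"wz":0,"grip":4},{"dx":-0.2,"dy":-0.1,"dz":5.6,"wx":0,"wy":0,"wz":0,"grip":2},{"dx":-0.2,"dy":-0.1,"dz":5.6,"wx":0,"wy":0,"wz":0,"grip":0.6},{"dx":-0.2,"dy":-0.1,"dz":5.6,"wx":0,"wy":0,"wz":0,"grip":0.6},{"dx":-0.2,"dy":-0.1,"dz":5.6,"wx":0,"wy":0,"wz":0,"grip":0.6},{"dx":-0.2,"dy":-0.1,"dz":5.6,"wx":0,"wy":0,"wz":0,"grip":0.6}])

```text
clock: 50.35
eef_pos: [0.6316, -0.1819, 0.1072]
tool_rot: [0.049, 0.999, 0.0, 0.001]
ft_force: [-1.4, 2.9, 2.1]
grip_width: 0.0108
grasp_force: 59.9
```

Emit:
arm_command(increments=[{"dx":0,"dy":1,"dz":0,"wx":0,"wy":0,"wz":0,"grip":0.6},{"dx":0,"dy":2,"dz":0,"wx":0,"wy":0,"wz":0,"grip":0.6},{"dx":0,"dy":3,"dz":0,"wx":0,"wy":0,"wz":0,"grip":0.6},{"dx":0,"dy":3.5,"dz":0,"wx":0,"wy":0,"wz":0,"grip":0.6},{"dx":0,"dy":3.5,"dz":0,"wx":0,"wy":0,"wz":0,"grip":0.6},{"dx":0,"dy":3.5,"dz":0,"wx":0,"wy":0,"wz":0,"grip":0.6}])

```text
clock: 50.95
eef_pos: [0.6352, -0.146, 0.1072]
tool_rot: [0.048, 0.999, 0.0, 0.001]
ft_force: [-0.7, 1.1, 5.2]
grip_width: 0.0108
grasp_force: 60.5
```

Run:
```python
from h import *
o=monitor.get_obs();s=np.array([.0974,.9952]);print('centre dist to jar',(np.array([.6371,-.1096])-o['eef_pos'][:2])@s, o['eef_pos'],o['grip_width'])
cs,ps,ds=shot('scene');show(blobs(cs,ps,ds,.085,.095,(.6,.7,-.15,.0),8,white=100));save('s10',ps[150:290,200:420].repeat(3,0).repeat(3,1))
```

```text
centre dist to jar 0.036358399545117305 [ 0.63522585 -0.14595034  0.10715461] 0.010798477032428455
(306, 215) z 0.090 [ 0.6467 -0.016 ] [ 0.6479 -0.016 ] rect [ 0.6474 -0.0162] [0.0373 0.0296] 17.2
(292, 211) z 0.090 [ 0.6432 -0.0608] [ 0.6432 -0.061 ] rect [ 0.643  -0.0611] [0.0379 0.0357] 18.2
(278, 205) z 0.090 [ 0.6389 -0.1075] [ 0.638  -0.1089] rect [ 0.6381 -0.1098] [0.035  0.0364] 17.0
```

Emit:
arm_command(increments=[{"dx":0,"dy":0.3,"dz":0,"wx":0,"wy":0,"wz":0,"grip":0.6},{"dx":0,"dy":0.6,"dz":0,"wx":0,"wy":0,"wz":0,"grip":0.6},{"dx":0,"dy":0.6,"dz":0,"wx":0,"wy":0,"wz":0,"grip":0.6},{"dx":0,"dy":0.6,"dz":0,"wx":0,"wy":0,"wz":0,"grip":0.6}])

```text
clock: 51.4
eef_pos: [0.6358, -0.1405, 0.1071]
tool_rot: [0.048, 0.999, 0.0, 0.001]
ft_force: [-1.8, 0.9, 6.0]
grip_width: 0.0109
grasp_force: 60.4
```

Emit:
arm_command(increments=[{"dx":0,"dy":0,"dz":0,"wx":0,"wy":0,"wz":0,"grip":1.5},{"dx":0,"dy":0,"dz":0,"wx":0,"wy":0,"wz":0,"grip":3},{"dx":0,"dy":0,"dz":0,"wx":0,"wy":0,"wz":0,"grip":3},{"dx":0,"dy":0,"dz":-3,"wx":0,"wy":0,"wz":0,"grip":3},{"dx":0,"dy":0,"dz":-7,"wx":0,"wy":0,"wz":0,"grip":4},{"dx":0,"dy":0,"dz":-11,"wx":0,"wy":0,"wz":0,"grip":5},{"dx":2,"dy":0,"dz":-15,"wx":0,"wy":0,"wz":0,"grip":5},{"dx":6,"dy":0,"dz":-18,"wx":0,"wy":0,"wz":0,"grip":5},{"dx":8,"dy":0,"dz":-20,"wx":0,"wy":0,"wz":0,"grip":5},{"dx":8,"dy":0,"dz":-20,"wx":0,"wy":0,"wz":0,"grip":5}])

```text
clock: 52.4
eef_pos: [0.5549, -0.1338, 0.3108]
tool_rot: [0.049, 0.999, -0.001, 0.004]
ft_force: [0.1, 0.8, 0.8]
grip_width: 0.05
grasp_force: 0.0
```

```bash
python3 chk.py .6,.0,.3,3.044 w11
python3 - <<'E'
from h import *
for n in('scene','wrist'):
    a=shot(n);print(n);show(blobs(*a,.122,.14,(.55,.72,-.3,-.05),8))
E
```

```text
w
(481, 237) z 0.120 [0.6493 0.0283] [0.6489 0.0284] rect [0.6503 0.0279] [0.0466 0.0398] 66.4
(430, 225) z 0.090 [ 0.6429 -0.0192] [ 0.6414 -0.0187] rect [ 0.643  -0.0184] [0.0396 0.0431] 89.2
(353, 226) z 0.090 [ 0.6349 -0.1114] [ 0.6336 -0.1115] rect [ 0.6359 -0.1112] [0.0392 0.0397] 61.4
(392, 225) z 0.090 [ 0.6379 -0.065 ] [ 0.6369 -0.0645] rect [ 0.6387 -0.0654] [0.0431 0.0398] 61.7
(458, 214) z 0.077 [0.6368 0.019 ] [0.6399 0.0173] rect [0.64   0.0206] [0.0176 0.0292] 87.9
(419, 205) z 0.061 [ 0.6267 -0.0243] [ 0.6267 -0.0241] rect [ 0.6269 -0.024 ] [0.0114 0.0083] 89.3
(499, 207) z 0.072 [0.6352 0.0701] [0.6345 0.0712] rect [0.6358 0.0702] [0.0242 0.0155] 52.1
(382, 205) z 0.061 [ 0.6221 -0.0714] [ 0.6225 -0.0718] rect [ 0.622  -0.0721] [0.0079 0.0147] 23.2
(555, 235) z 0.119 [0.6552 0.1109] [0.6353 0.1105] rect [0.6477 0.1015] [0.096  0.1016] 84.3
s
(354, 227) z 0.120 [0.6601 0.1291] [0.6603 0.1295] rect [0.6599 0.1283] [0.0382 0.0366] 17.0
(363, 238) z 0.099 [0.6748 0.1614] [0.6739 0.1598] rect [0.6723 0.162 ] [0.0185 0.1266] 87.2
(338, 221) z 0.120 [0.6551 0.0817] [0.6568 0.0821] rect [0.6552 0.0823] [0.0432 0.0385] 3.4
(322, 217) z 0.120 [0.6546 0.0334] [0.6537 0.0327] rect [0.6535 0.0326] [0.0428 0.0372] 15.9
(299, 213) z 0.090 [ 0.6464 -0.0377] [ 0.6433 -0.0376] rect [ 0.6469 -0.0383] [0.0859 0.0434] 83.0
(277, 205) z 0.090 [ 0.6394 -0.1082] [ 0.6379 -0.1084] rect [ 0.6398 -0.1093] [0.0384 0.0364] 17.0
(219, 153) z 0.070 [ 0.4952 -0.3659] [ 0.4938 -0.3665] rect [ 0.4952 -0.3667] [0.061  0.0168] 87.8
d [-3.1  13.75  0.64] w [-0.     0.002 -0.   ] at [ 0.5557 -0.1338  0.3064] t 52.5 gw 0.0498
scene
(267, 195) z 0.131 [ 0.6356 -0.1382] [ 0.635  -0.1371] rect [ 0.6348 -0.1385] [0.015  0.0337] 87.1
wrist
(327, 243) z 0.131 [ 0.6297 -0.1413] [ 0.6295 -0.1421] rect [ 0.6298 -0.141 ] [0.0118 0.0318] 84.1
```

View pics/w11.png

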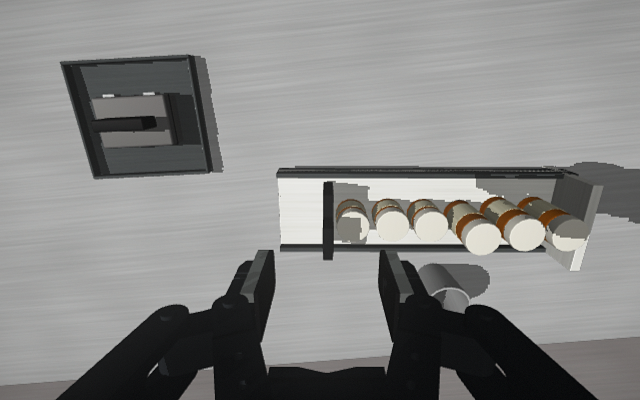

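The final view shows the stop at (328,220) next to the last jar at (353,226). Both cameras put its face 24 mm from that jar's centre. All six jars are upright on their marks and the case is flat in the tray.

```bash
python3 -c "
from h import *
print(job.job_done())"
```

```text
the job is handed in; nothing more can be done
None
```

I handed the job in, but no verdict came back: all six jars measure within about 3 mm of marks 0–5 (talls first), with the case flat in the tray and the stop about 4 mm short of the last jar.

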